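# Unpress a baked pastry case: beans back, then peel off the upper tin

### The job

The baked pastry case is still pressed between two nested tins, with the small steel bowl of ceramic baking beans standing in the upper tin as the weight. Tip all the beans back into the big mixing bowl and stand the emptied small bowl upright on the table, let go; then peel the upper tin off the sticky case by lifting one corner first while the opposite corner is still down, so that the case and lower tin stay where they are on the table. Finish still holding the upper tin, right way up and roughly level, still, at least 15 cm above the table and touching nothing but the gripper.

Things in the scene. Friction and masses are not known exactly. Their poses are not given: they have to be found in the camera images.
- bowl_centre (a point): small round polished steel bowl (the weight), 171 mm across the rim, 62 mm high, 0.24 kg, foot 98 mm across; at the start it stands in the upper tin with six beans in it. This point is on its axis, 31 mm above its underside; z is its axis, up when it stands upright
- weight_bowl: the same small steel bowl; origin at the centre of its underside. Its wall can be pinched over the rim at any side: it leans outward about 25 degrees from upright, and 12 mm below the rim it takes up 8 mm between fingers (radius 74 to 82 mm). The inside leans 30 degrees; the beans have all run out once the bowl is tipped by some 85 degrees
- bean0_center (a point): centre of round white ceramic baking bean 1 of 6 (ball, 20 mm, 12 g, rolls freely), at the start in the small steel bowl
- bean1_center (a point): centre of round white ceramic baking bean 2 of 6 (ball, 20 mm, 12 g, rolls freely), at the start in the small steel bowl
- bean2_center (a point): centre of round white ceramic baking bean 3 of 6 (ball, 20 mm, 12 g, rolls freely), at the start in the small steel bowl
- bean3_center (a point): centre of round white ceramic baking bean 4 of 6 (ball, 20 mm, 12 g, rolls freely), at the start in the small steel bowl
- bean4_center (a point): centre of round white ceramic baking bean 5 of 6 (ball, 20 mm, 12 g, rolls freely), at the start in the small steel bowl
- bean5_center (a point): centre of round white ceramic baking bean 6 of 6 (ball, 20 mm, 12 g, rolls freely), at the start in the small steel bowl
- bean_bowl_rim (a point): centre of the mouth of the big loose steel mixing bowl (the beans' own bowl, empty), 258 mm across, 113 mm high, 0.6 kg; this point is 113 mm above the table; the inside is about 105 mm across at the floor and 240 mm at the rim
- bean_bowl: the same mixing bowl; origin at the centre of its underside
- lower_tin: lower, shallow steel baking tin with the golden baked case in it, one heavy unit of 1.5 kg, about 232 x 188 mm outside, 25 mm high, loose on the table; origin at the centre of its underside, x along its long side. To its left (world +y) the table is free for some 0.2 m, at x from 0.42 to 0.6 m: room for the emptied bowl
- top_tin: upper tin: plain aluminium, 224 x 180 mm over the rolled rim, 36 mm high, 0.16 kg, walls flaring 17 degrees from upright, rounded corners (rim radius 42 mm). Origin at the centre of its underside, x along its long side. Seated, its underside is 8 mm and its rim's top 44 mm above the table, 20 mm above the case's edge, so that fingers can pinch the rim from above
- tin_centre (a point): middle of the upper tin, 18 mm above its underside; z points up out of its mouth. The sticky case clings to the tin's wall at the four corners; each lets go once that corner is pulled up some 4 mm. Lifting the tin by one corner, turning about the opposite one, takes about 5 N at the corner; a level pull meets all four at once, some 9 N and jerky
- corner_a (a point): upper tin: middle of the rolled rim (8 mm thick bead, 4 mm above and below this point) at its -x -y corner; 32 mm above the tin's underside; the rim there runs square to the line from the tin's corner-arc centre, 45 degrees to its sides
- corner_b (a point): upper tin: middle of the rolled rim (8 mm thick bead, 4 mm above and below this point) at its +x -y corner; 32 mm above the tin's underside; the rim there runs square to the line from the tin's corner-arc centre, 45 degrees to its sides
- corner_c (a point): upper tin: middle of the rolled rim (8 mm thick bead, 4 mm above and below this point) at its +x +y corner; 32 mm above the tin's underside; the rim there runs square to the line from the tin's corner-arc centre, 45 degrees to its sides
- corner_d (a point): upper tin: middle of the rolled rim (8 mm thick bead, 4 mm above and below this point) at its -x +y corner; 32 mm above the tin's underside; the rim there runs square to the line from the tin's corner-arc centre, 45 degrees to its sides

How it is judged (in metres and radians):
On the way, in this order (a step that is already met when the one before it is completed fails the run):
1. the small bowl is tipped over (more than 0.8 rad) above the mixing bowl (angle between bowl_centre's own z axis and vertical above 0.8 rad and horizontal distance between bowl_centre and bean_bowl_rim below 0.22 m).
2. all six beans lie in the mixing bowl (horizontal distance between each of bean0_center, bean1_center, bean2_center, bean3_center, bean4_center, bean5_center and bean_bowl_rim below 0.115 m and height (world z) of each of bean0_center, bean1_center, bean2_center, bean3_center, bean4_center, bean5_center below 0.115 m), for 0.2 s.
3. the small bowl stands upright on the table, let go, off the tins (angle between bowl_centre's own z axis and vertical below 0.1 rad and height (world z) of bowl_centre below 0.04 m and contact force between weight_bowl and the fingers below 0.05 N and contact force between weight_bowl and lower_tin below 0.05 N), for 0.3 s.
4. one corner of the upper tin is lifted 25 mm while the opposite corner is still within 10 mm of its seat (((z of corner_a in the frame of lower_tin above 0.065 m and z of corner_c in the frame of lower_tin below 0.05 m) or (z of corner_c in the frame of lower_tin above 0.065 m and z of corner_a in the frame of lower_tin below 0.05 m) or (z of corner_b in the frame of lower_tin above 0.065 m and z of corner_d in the frame of lower_tin below 0.05 m) or (z of corner_d in the frame of lower_tin above 0.065 m and z of corner_b in the frame of lower_tin below 0.05 m))), for 0.05 s.
At the end, for the whole second after the job is handed in: Beans all in the mixing bowl; small bowl upright (0.1 rad) on the table, let go; lower tin flat, within 40 mm of its start; upper tin gripped, all rim corners over 0.13 m above the table, tilt under 0.6 rad, slower than 0.03 m/s, touching no other task thing (all of step 2 and all of step 3 and distance of lower_tin from where it was at the start of the episode below 0.04 m and angle between lower_tin's own z axis and vertical below 0.05 rad and height (world z) of lower_tin below 0.006 m and height (world z) of each of corner_a, corner_b, corner_c, corner_d above 0.13 m and angle between tin_centre's own z axis and vertical below 0.6 rad and contact force between top_tin and the fingers above 2 N and contact force between top_tin and lower_tin below 0.05 N and contact force between top_tin and weight_bowl below 0.05 N and contact force between top_tin and bean_bowl below 0.05 N and linear speed of top_tin below 0.03 m/s); the arm keeps its last pose, push and grip.
It fails at once if the lower tin is dragged along: lifted, tilted or shifted by 4 cm (distance of lower_tin from where it was at the start of the episode above 0.04 m or angle between lower_tin's own z axis and vertical above 0.2 rad).
It fails at once if the mixing bowl is tipped (angle between bean_bowl's own z axis and vertical above 0.35 rad).
It also fails if it takes over 67 s, if anything falls off the work surface, if the arm or the gripper's body presses on something with over 40 N, if the wrist force passes 120 N, or if a joint passes its speed limit or range.

### The arm

A 6-joint arm with a two-finger parallel gripper is mounted at the origin on a cart in front of the work surface, level with it; the furniture and walls round the work are solid. World frame = base frame: x ahead of the robot, y to its left, z up, the work surface at z = 0. Lengths are in mm, angles in rad, forces in N, time in s.
With the tool pointing down it reaches from about 350 to 1000 mm from the base axis. Payload 7.1 kg.
Tool frame: the origin (TCP) lies midway between the tips of the shut fingers; the grasp point (between the pads) lies 19 mm behind it; z points along the fingers, y is the direction in which the jaws open and shut (so a half turn about z gives the same grasp; the last joint's range is limited). The gripper opens to 85 mm and grips with 20 to 120 N. Pads are 22 mm wide; open, the fingers measure 114 mm over their backs; the gripper's body (76 mm by 85 mm) begins 54 mm behind the grasp point. The pads swing forward as they close: fully open they stand 13 mm farther back than shut.
Start: joints at [1.283, 0.423, 1.63, -0, 1.089, -0.019], TCP at [165.953, 602.548, 208.619] pointing down, gripper open.
Joint ranges: [-3, 3], [-0.9, 2.11], [0.09, 2.58], [-1.31, 4.45], [0.11, 2.69], [-2.54, 2.54]. Speed limits (rad/s): [2.39, 2.39, 3.01, 3.14, 3.14, 3.14].

### API

Orientations are given as [roll, pitch, yaw] about the fixed x, y, z axes, in that order (R = Rz(yaw) Ry(pitch) Rx(roll)).
In Python, from rig import read_state, camera, sign_off gives the robot as it stands.
- The arm moves only by the tool carry_out, never from a script. Its argument "series" is a list that holds one entry, the list of rows, each a list of 7 numbers: the shift along the tool's x, y, z in m, then the turn, a rotation vector about the tool's x, y, z in degrees, then the finger opening in m, from 0 to 0.0854. In form: [[[tx, ty, tz, rx, ry, rz, claw], ...]]. A call has 1 to 8 rows; each row is the pose to reach, as a shift and turn from the pose commanded when the call began, along the tool's axes at that moment; what a row does not reach only later rows make up. A row lasts 1/8 s, in which the tool goes at most 62.5 mm and 10.7 degrees, less where a joint would pass 70% of its speed; a pose out of reach is approached as far as the arm can. A call with a gripper value outside its range is refused whole. The fingers move at their own pace and stop on an object; "force" is the grip in N (left out, the last holds). Time passes only in rows, so rows that repeat a pose let the fingers close. It gives the time, the measured TCP pose, the force and the opening at its end, in the units of the state.
- read_state(): the state, without advancing time (a new reading comes with each control period).
- camera(name): name is "side" or "top"; returns a dict with "img" (480x640x3 uint8, red, green, blue), "z_map" (480x640 float32, mm along the optical axis (not along the pixel's ray), 0 where there is no reading), "vertical_fov" (degrees; the focal length in pixels is half the picture's height over the tangent of half this angle, whatever the lens; pixels are square), "cx", "cy" (the principal point, pixels), "T" (4x4, takes a point from camera to world coordinates). Camera axes: x right, y down, z forward; pixel columns grow to the right and rows downward; lengths in mm; the calibration is good to about 2 mm. A picture is of the moment at which its call begins.
- sign_off(): hands the job in, once; it reports no verdict.
The state is a dict: "clock": time; "joints": joint angles; "qvel": joint speeds; "joint_efforts": joint torques, N m; "eef_pos": TCP position; "orientation": TCP orientation; "contact_force": force on the tool from outside, world axes, zero at the start; "moment": the same for the moment, N m; "width": opening from 0.0 (shut) to 1.0 (fully open).
Only numpy, scipy, OpenCV 4.12 (cv2) and the standard library are available. Lean on these libraries where they do the work, as an engineer would, in place of code of your own. Each camera call takes 0.05 s, during which the arm holds its last target.

## Working session

There is one attempt and no reset: what is moved stays moved. The work goes in short steps, Python scripts to look and compute and a tool call to move; the robot and the scene stay as the last step left them, time stands still between calls to the robot, and variables do not carry over. Pictures are saved under pics/ and viewed, and the job is handed in when it is done.

Besides the shell and the picture viewer there is one more tool, called after ">>>" as name(argument=value, ...) on one line, values as JSON. carry_out: Moves the arm, as the interface text tells. Its arguments: {"type":"object","properties":{"series":{"type":"array","items":{"type":"array","items":{"type":"array","items":{"type":"number"}}}},"force":{"type":"number"}},"required":["series"]}

```bash
mkdir -p pics; ls
cat > h.py <<'E'
import numpy as np, cv2
from rig import read_state, camera, sign_off
from scipy.spatial.transform import Rotation as R
def cam(n):
    c=camera(n); f=240/np.tan(np.radians(c["vertical_fov"])/2); c["f"]=f; c["T"]=np.array(c["T"]); return c
def pts(c):
    z=c["z_map"]; v,u=np.mgrid[:480,:640]
    P=np.stack([(u-c["cx"])/c["f"]*z,(v-c["cy"])/c["f"]*z,z],-1)
    return P@c["T"][:3,:3].T+c["T"][:3,3]
def ray(c,u,v,h):
    d=c["T"][:3,:3]@np.array([(u-c["cx"])/c["f"],(v-c["cy"])/c["f"],1]); o=c["T"][:3,3]
    return o+d*(h-o[2])/d[2]
def save(c,n): cv2.imwrite("pics/"+n,c["img"][:,:,::-1])
E
python3 - <<'E'
from h import *
for n in("top","side"):
    c=cam(n); save(c,n+"0.png"); print(n,c["f"],c["cx"],c["cy"],c["T"].round(3).tolist())
    np.savez(n+"0.npz",**{k:c[k] for k in c})
print(read_state())
E
```

```text
pics
top 538.1948318229719 312.56956438427324 238.0964815706618 [[0.022, -0.996, 0.092, 438.791], [-1.0, -0.022, -0.001, 27.756], [0.003, -0.092, -0.996, 1182.792], [0.0, 0.0, 0.0, 1.0]]
side 552.774454791876 318.8444404595359 232.05577197811922 [[-0.993, -0.061, 0.098, 445.69], [-0.115, 0.475, -0.872, 801.324], [0.007, -0.878, -0.479, 527.281], [0.0, 0.0, 0.0, 1.0]]
{'clock': 0.1, 'joints': array([ 1.28302833e+00,  4.23832227e-01,  1.63061772e+00,  1.51668703e-05,
        1.08862179e+00, -1.90048023e-02]), 'qvel': array([-3.26854386e-04, -2.72691607e-03, -2.26207356e-03, -1.78782995e-03,
       -1.53782694e-03,  4.74749298e-05]), 'joint_efforts': array([ 8.84224974e-04, -5.58424187e+01, -2.82443422e+01, -3.01106843e-05,
        3.04077461e-03, -8.52160667e-06]), 'eef_pos': array([165.78188626, 602.0492992 , 207.87949301]), 'orientation': array([-3.14011409e+00, -4.15328073e-05,  2.87282239e+00]), 'contact_force': array([0.43309138, 0.15841514, 1.08485254]), 'moment': array([-0.04129554,  0.0238095 , -0.02713156]), 'width': 0.9977441862884894}
```

View pics/top0.png

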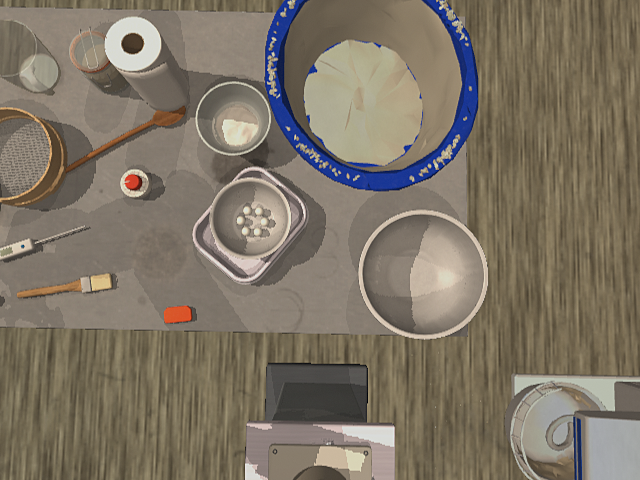

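View pics/side0.png

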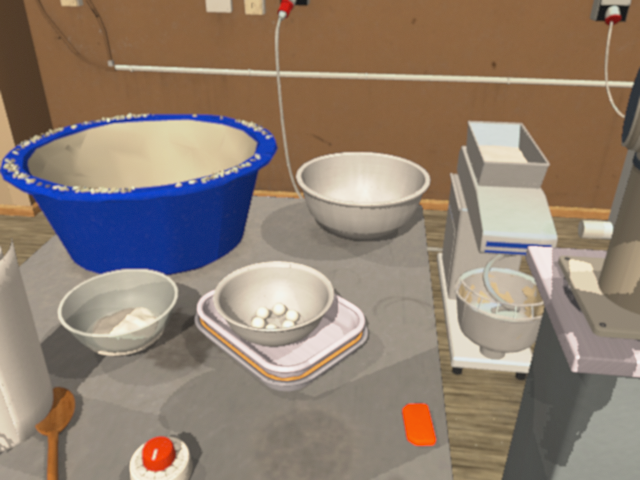

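The top view shows the small bowl with six beans at about (250,218), the turned tins around it, the mixing bowl at (423,274) and the blue tub behind them. The side view agrees.

Run:
```python
from h import *
c=dict(np.load("top0.npz")); P=pts(c)
def fit(xy):
    A=np.c_[2*xy,np.ones(len(xy))]; s=np.linalg.lstsq(A,(xy**2).sum(1),rcond=None)[0]
    return s[:2],np.sqrt(s[2]+s[:2]@s[:2])
v,u=np.mgrid[:480,:640]
X,Y,Z=P[...,0],P[...,1],P[...,2]
print("table z",np.median(Z[290:320,220:300]), "edge x", P[331,60:460:80,0].round())
# mixing bowl rim: points z>105
for name,uc,vc,r,lo,hi in(("mix",423,274,75,108,125),("small",250,218,48,66,82)):
    m=(np.hypot(u-uc,v-vc)<r)&(Z>lo)&(Z<hi)
    q=P[m]; print(name,m.sum(),fit(q[:,:2]),np.median(q[:,2]),np.ptp(q[:,0]),np.ptp(q[:,1]),q[:,2].max())
# tin: 
m=(np.hypot(u-250,v-226)<75)&(Z>36)&(Z<50)&(c["img"].min(-1)>120)
m=cv2.morphologyEx(m.astype(np.uint8),cv2.MORPH_OPEN,np.ones((2,2),np.uint8))
q=P[m>0]; 
hull=cv2.convexHull(q[:,:2].astype(np.float32)); print("tin",len(q),cv2.minAreaRect(hull),cv2.minAreaRect(hull)[0])
print(q[:,2].mean())
vis=c["img"][:,:,::-1].copy(); vis[m>0]=(0,255,0); cv2.imwrite("pics/m0.png",cv2.resize(vis[150:300,170:500],None,fx=2.4,fy=2.4))
# tub & others: heights near
for a,b in((360,20),(270,100),(235,118),(460,150),(400,185)): print((a,b),P[b,a].round())
for n,uc,vc,r in(("glassbowl",233,118,40),("tub",372,90,110)):
    m=(np.hypot(u-uc,v-vc)<r)&(Z>30); q=P[m]; print(n,q.min(0).round(),q.max(0).round())
```

```text
table z -0.03632881680880473 edge x [257. 265. 341. 345. 349.]
mix 2082 (array([ 471.05472749, -193.45509338]), np.float64(123.73929971654447)) 112.9354511698375 256.76181241775043 257.82081599013287 120.31134837084369
small 1001 (array([579.80964279, 158.0659149 ]), np.float64(81.53891854761426)) 69.96260950834403 170.7448657500122 171.31308573080946 75.90480918975686
tin 1054 ((538.3068237304688, 123.65604400634766), (274.5281982421875, 225.08383178710938), 50.624813079833984) (538.3068237304688, 123.65604400634766)
46.73643272001512
(360, 20) [1009.  -64.   83.]
(270, 100) [791. 113. 193.]
(235, 118) [806. 203.  30.]
(460, 150) [ 753. -299.    2.]
(400, 185) [ 633. -134.  193.]
glassbowl [439.  28.  30.] [ 874.  282. 1183.]
tub [ 439. -282.   30.] [1027.  139. 1183.]
```

View pics/m0.png

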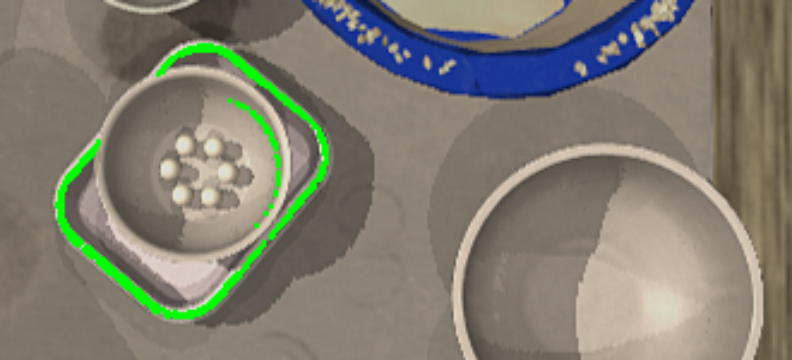

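Run:
```python
from h import *
c=dict(np.load("top0.npz")); P=pts(c)
v,u=np.mgrid[:480,:640];Z=P[...,2]
m=(np.hypot(u-250,v-226)<62)&(Z>38)&(Z<48)&(np.hypot(P[...,0]-580,P[...,1]-158)>80)
m=cv2.morphologyEx(m.astype(np.uint8),cv2.MORPH_OPEN,np.ones((2,2),np.uint8))
q=P[m>0]
q=q[(np.hypot(q[:,0]-565,q[:,1]-150)<160)]
for _ in range(2):
    r=cv2.minAreaRect(q[:,:2].astype(np.float32)); print(len(q),r)
print(np.array([q[q[:,k].argmin()] for k in(0,1)]+[q[q[:,k].argmax()] for k in(0,1)]).round())
c2=r[0]
# silhouettes per direction, robust
for a in np.arange(0,180,45): pass
ang=np.radians(r[2])
for k in (0,1):
    d=np.array([np.cos(ang+k*np.pi/2),np.sin(ang+k*np.pi/2)]); s=q[:,:2]@d; print(np.degrees(ang)+90*k,np.percentile(s,[0,1,2,98,99,100]).round(1))
# side view check: same for rim bowl & tin
s=dict(np.load("side0.npz")); S=pts(s)
m=(S[...,2]>38)&(S[...,2]<48)&(np.hypot(S[...,0]-565,S[...,1]-150)<160)&(np.hypot(S[...,0]-580,S[...,1]-158)>88)
q=S[m]; print(len(q),cv2.minAreaRect(q[:,:2].astype(np.float32)))
m=(S[...,2]>66)&(S[...,2]<76)&(np.hypot(S[...,0]-580,S[...,1]-158)<100)
q=S[m]; print(len(q),q.min(0),q.max(0),cv2.minEnclosingCircle(q[:,:2].astype(np.float32)))
```

```text
1042 ((569.2654418945312, 161.37899780273438), (176.9278564453125, 225.08383178710938), 50.62481689453125)
1042 ((569.2654418945312, 161.37899780273438), (176.9278564453125, 225.08383178710938), 50.62481689453125)
[[446. 174.  22.]
 [584.  42.  28.]
 [693. 148.  42.]
 [545. 281.  44.]]
50.62481689453125 [397.4 398.1 398.4 572.4 573.4 574.4]
140.62481689453125 [-450.2 -448.9 -448.2 -228.3 -227.5 -225.1]
1523 ((574.9739990234375, 162.80322265625), (179.3448028564453, 224.029541015625), 51.329532623291016)
1353 [497.04038773  71.86909838  66.0081819 ] [668.4021194  243.60077866  73.20204507] ((583.3309936523438, 158.09420776367188), 87.40986633300781)
```

```bash
cat >> h.py <<'E'
def Rs(s=None):
    s=s or read_state(); return R.from_euler("xyz",s["orientation"]).as_matrix()
def rel(p,M,s=None):
    s=s or read_state(); M0=Rs(s)
    d=M0.T@(np.array(p)-s["eef_pos"])/1000; rv=np.degrees(R.from_matrix(M0.T@M).as_rotvec())
    return d.round(4),rv.round(2)
def rimR(phi,lean,sgn=1):
    e=np.array([np.cos(phi),np.sin(phi),0]); z=-np.sin(lean)*e-np.cos(lean)*np.array([0,0,1])
    y=sgn*(np.cos(lean)*e-np.sin(lean)*np.array([0,0,1])); return np.c_[np.cross(y,z),y,z]
E
python3 - <<'E'
from h import *
M=Rs(); print(M.round(2)); print(rel([560,180,260],M))
c=dict(np.load("top0.npz")); P=pts(c)
for a,b in ((178,314),(105,283),(85,229),(133,183),(150,192),(60,165),(185,112)): print((a,b),P[b,a].round())
E
```

```text
[[-0.96  0.27 -0.  ]
 [ 0.27  0.96 -0.  ]
 [ 0.   -0.   -1.  ]]
(array([-0.4921, -0.3023, -0.0517]), array([0., 0., 0.]))
(178, 314) [376. 314.   9.]
(105, 283) [439. 474.  12.]
(85, 229) [557. 528.   4.]
(133, 183) [654. 415.  43.]
(150, 192) [643. 390.  -1.]
(60, 165) [695. 585.  19.]
(185, 112) [828. 321.  -3.]
```

>>> carry_out(series=[[[-0.12,-0.075,-0.05,0,0,0,0.0854],[-0.17,-0.105,-0.05,0,0,0,0.0854],[-0.22,-0.135,-0.05,0,0,0,0.0854],[-0.27,-0.165,-0.05,0,0,0,0.0854],[-0.33,-0.2,-0.05,-4,3,0,0.0854],[-0.38,-0.23,-0.05,-8,5,0,0.0854],[-0.43,-0.265,-0.05,-12.5,8.2,0,0.0854],[-0.49,-0.3,-0.05,-12.5,8.2,0,0.0854]]])

```text
clock: 1.1
eef_pos: [505.0, 238.7, 257.9]
orientation: [2.921, -0.143, 2.886]
contact_force: [0.5, 1.0, 0.3]
width: 1.005
```

```bash
python3 -c "
from h import *
s=read_state();print(s['clock'],s['joints'].round(3).tolist(),s['eef_pos'].round(2).tolist(),s['orientation'].round(4).tolist());print(Rs().round(2), s['contact_force'])"
```

```text
1.1 [0.269, 0.275, 1.753, 0.289, 1.141, -1.155] [505.05, 238.66, 257.89] [2.9211, -0.143, 2.8863]
[[-0.96  0.28 -0.08]
 [ 0.25  0.94  0.25]
 [ 0.14  0.22 -0.97]] [0.49538684 1.03571545 0.28876971]
```

```bash
cat >> h.py <<'E'
def fkR(q): 
    return (R.from_euler("z",q[0])*R.from_euler("y",q[1]+q[2])*R.from_euler("z",q[3])*R.from_euler("y",q[4])*R.from_euler("z",q[5]+np.pi/2)).as_matrix()
def fkp(q,L):
    d1,a2,a3,d4,dt=L
    Z=np.array([0,0,1.]);X=np.array([1.,0,0])
    B=R.from_euler("z",q[0]); 
    p=d1*Z+B.apply(R.from_euler("y",q[1]).apply(a2*Z)+R.from_euler("y",q[1]+q[2]).apply(d4*Z+a3*X))
    return p+fkR(q)[:,2]*dt
E
python3 - <<'E'
from h import *
from scipy.optimize import least_squares
q1=[1.28302833,4.23832227e-01,1.63061772,1.5e-5,1.08862179,-.0190048];p1=[165.782,602.049,207.8795]
s=read_state(); q2=s["joints"];p2=s["eef_pos"]
np.save("log.npy",np.array([np.r_[q1,p1],np.r_[q2,p2]]))
print(fkR(q2).round(2))
f=lambda L:np.r_[fkp(q1,[L[0],L[1],0,L[2],L[3]])-p1,fkp(q2,[L[0],L[1],0,L[2],L[3]])-p2]
r=least_squares(f,[330,450,500,250]);print(r.x,r.fun)
M=rimR(np.pi/2,np.radians(27)); print(M.round(2),fkR(q2)[:,1]@M[:,1])
E
```

```text
[[-0.96  0.28 -0.08]
 [ 0.25  0.94  0.25]
 [ 0.14  0.22 -0.97]]
[293.0023626  542.93403626 453.51056808 369.4912966 ] [11.37839437 -3.48376433 -0.36305568  0.10833493 -0.01545487  0.36305567]
[[-1.    0.   -0.  ]
 [ 0.    0.89 -0.45]
 [-0.   -0.45 -0.89]] 0.7359903148122303
```

```bash
sed -i 's/d1,a2,a3,d4,dt=L/d1,a2,a3,d4,dt,oy=L/; s/return p+fkR(q)\[:,2\]\*dt/return p+fkR(q)[:,2]*dt+B.apply([0,oy,0])/' h.py
python3 - <<'E'
from h import *
from scipy.optimize import least_squares
D=np.load("log.npy")
f=lambda L:np.concatenate([fkp(d[:6],[L[0],L[1],0,L[2],L[3],L[4]])-d[6:] for d in D])
r=least_squares(f,[330,450,500,250,10]);print(r.x,r.fun)
E
```

```text
[241.88534598 548.55985474 451.05043178 323.98336951  11.86324154] [ 0.0611669   0.07765714  0.29985364 -0.0896103   0.0132524  -0.29985365]
```

```bash
cat >> h.py <<'E'
def ik(p,M,q0,L=(241.9,548.6,0,451,324,11.9)):
    from scipy.optimize import least_squares
    lo=np.array([-3,-.9,.09,-1.31,.11,-2.54]);hi=np.array([3,2.11,2.58,4.45,2.69,2.54])
    f=lambda q:np.r_[(fkp(q,L)-p)/300,(fkR(q)-M).ravel()]
    r=least_squares(f,np.clip(q0,lo+.01,hi-.01),bounds=(lo,hi)); return r.x,np.abs(r.fun).max()
E
python3 - <<'E'
from h import *
ph=np.pi/2; l=np.radians(27); M=rimR(ph,l); s=read_state()
G=np.array([581,227.4,43.]); b=np.array([0,np.sin(l),np.cos(l)])
for k in(90,0):
    p=G+k*b; print(k,rel(p,M),[x.round(3) if hasattr(x,'round') else x for x in ik(p,M,s["joints"])])
# pour poses: tool tip bowl geometry. bowl frame tilt a about axis; mouth toward dir m
q=ik(G+90*b,M,s["joints"])[0]
# bowl-> TCP : TCP in bowl frame (origin underside centre, u toward grip side)
for psi in (68,90,110):  # azimuth of grip side
  e=np.array([np.cos(np.radians(psi)),np.sin(np.radians(psi)),0]); Zv=np.array([0,0,1.])
  qq=q
  for a in (0,30,60,80,95):
    t=np.radians(a)
    # mouth tilts toward -e: bowl z = cos Z - sin e ; u axis = cos e + sin Z
    bz=np.cos(t)*Zv-np.sin(t)*e; bu=np.cos(t)*e+np.sin(t)*Zv
    lip_t=np.array([471,-193,0])+20*e+np.array([0,0,135.])
    o=lip_t+85.5*bu-62*bz
    tcp=o+69.4*bu+33*bz
    tz=-np.sin(l)*bu-np.cos(l)*bz; ty=np.cos(l)*bu-np.sin(l)*bz
    Mt=np.c_[np.cross(ty,tz),ty,tz]
    qq,err=ik(tcp,Mt,qq); print(psi,a,tcp.round(),qq.round(2),round(err,4))
E
```

```text
90 (array([-0.0845,  0.0196,  0.1314]), array([ 40.39, -10.12, -13.75])) [array([ 0.604,  0.677,  1.501, -0.402,  1.269, -0.786]), np.float64(0.0)]
0 (array([-0.1062, -0.036 ,  0.1987]), array([ 40.39, -10.12, -13.75])) [array([ 0.555,  0.738,  1.608, -0.448,  1.1  , -0.748]), np.float64(0.0)]
68 0 [537. -31. 106.] [ 0.16  0.54  1.82 -0.45  1.09 -0.76] 0.0
68 30 [534. -37. 187.] [-0.12  0.29  1.88  0.06  0.95 -1.34] 0.0
68 60 [517. -79. 255.] [-0.52  0.25  1.9   0.63  1.16 -2.01] 0.0
68 80 [ 499. -123.  283.] [-0.76  0.35  1.89  0.85  1.42 -2.31] 0.0
68 95 [ 484. -160.  292.] [-0.89  0.48  1.87  0.95  1.63 -2.46] 0.0
90 0 [471. -18. 106.] [ 0.24  0.39  2.08 -0.61  0.89 -0.89] 0.0
90 30 [471. -24. 187.] [-0.11  0.2   2.01  0.06  0.94 -1.72] 0.0
90 60 [471. -70. 255.] [-0.51  0.28  1.86  0.51  1.34 -2.28] 0.0
90 80 [ 471. -118.  283.] [-0.69  0.44  1.74  0.66  1.64 -2.46] 0.0
90 95 [ 471. -158.  292.] [-0.79  0.59  1.66  0.75  1.85 -2.54] 0.0
110 0 [411. -29. 106.] [ 0.26  0.25  2.33 -0.79  0.69 -1.01] 0.0
110 30 [413. -35. 187.] [-0.15  0.12  2.11  0.06  0.94 -2.1 ] 0.0
110 60 [429. -78. 255.] [-0.48  0.3   1.83  0.38  1.47 -2.53] 0.0
110 80 [ 445. -122.  283.] [-0.59  0.51  1.6   0.49  1.82 -2.54] 0.0528
110 95 [ 459. -160.  292.] [-0.66  0.68  1.46  0.59  2.05 -2.54] 0.0667
```

```bash
cat >> h.py <<'E'
LEAN=np.radians(27)
def bowlpose(o,psi,a,tu=69.4,tb=33.):
    """TCP pose for bowl underside centre o, grip azimuth psi deg, tilt a deg"""
    e=np.array([np.cos(np.radians(psi)),np.sin(np.radians(psi)),0]); Zv=np.array([0,0,1.]);t=np.radians(a)
    bz=np.cos(t)*Zv-np.sin(t)*e; bu=np.cos(t)*e+np.sin(t)*Zv
    tz=-np.sin(LEAN)*bu-np.cos(LEAN)*bz; ty=np.cos(LEAN)*bu-np.sin(LEAN)*bz
    return np.array(o)+tu*bu+tb*bz, np.c_[np.cross(ty,tz),ty,tz],bu,bz
def lippose(lip,psi,a,**k):
    _,M,bu,bz=bowlpose([0,0,0],psi,a); return bowlpose(np.array(lip)+85.5*bu-62*bz,psi,a,**k)
E
python3 - <<'E'
from h import *
s=read_state()
for psi in (30,45,60):
  qq=[0.555,.738,1.608,-.448,1.1,-.748]
  e=np.array([np.cos(np.radians(psi)),np.sin(np.radians(psi)),0])
  for a in (0,30,60,80,95):
    p,M,_,_=lippose(np.array([471,-193,135])+20*e,psi,a)
    qq,err=ik(p,M,qq); print(psi,a,p.round(),qq.round(2),round(err,4))
for psi in (60,75,90,105): 
    p,M,_,_=bowlpose([522,388,0],psi,0); print("place",psi,p.round(),ik(p,M,[.8,.7,1.6,-.4,1.1,-.7]))
E
```

```text
30 0 [ 622. -106.  106.] [-0.06  0.75  1.4  -0.26  1.4  -0.48] 0.0
30 30 [ 617. -109.  187.] [-0.21  0.42  1.68  0.04  0.99 -0.76] 0.0
30 60 [ 577. -132.  255.] [-0.5   0.19  1.98  0.72  0.79 -1.5 ] 0.0
30 80 [ 536. -155.  283.] [-0.77  0.17  2.15  1.21  0.96 -2.11] 0.0
30 95 [ 502. -175.  292.] [-0.96  0.25  2.25  1.4   1.22 -2.45] 0.0
45 0 [595. -69. 106.] [ 0.03  0.67  1.55 -0.33  1.28 -0.6 ] 0.0
45 30 [590. -74. 187.] [-0.17  0.38  1.75  0.05  0.98 -0.98] 0.0
45 60 [ 558. -106.  255.] [-0.51  0.21  1.95  0.71  0.94 -1.72] 0.0
45 80 [ 524. -140.  283.] [-0.78  0.24  2.05  1.06  1.16 -2.18] 0.0
45 95 [ 496. -168.  292.] [-0.96  0.34  2.1   1.19  1.38 -2.44] 0.0
60 0 [558. -42. 106.] [ 0.12  0.59  1.72 -0.41  1.16 -0.7 ] 0.0
60 30 [555. -47. 187.] [-0.13  0.33  1.84  0.06  0.96 -1.21] 0.0
60 60 [532. -87. 255.] [-0.52  0.24  1.92  0.66  1.09 -1.91] 0.0
60 80 [ 509. -128.  283.] [-0.77  0.31  1.95  0.92  1.34 -2.26] 0.0
60 95 [ 489. -162.  292.] [-0.92  0.43  1.95  1.03  1.54 -2.45] 0.0
place 60 [557. 448.  33.] (array([ 0.72607098,  0.99308562,  1.08679777, -0.14403565,  1.51265963,
       -0.27970938]), np.float64(1.8017847954373187e-11))
place 75 [540. 455.  33.] (array([ 0.78731659,  0.95415425,  1.17116539, -0.23034764,  1.43585971,
       -0.44177974]), np.float64(4.945377440890297e-13))
place 90 [522. 457.  33.] (array([ 0.84359748,  0.90189059,  1.28446987, -0.31592956,  1.33091542,
       -0.59288652]), np.float64(1.8947806286936005e-15))
place 105 [504. 455.  33.] (array([ 0.89243214,  0.84057542,  1.41755185, -0.40363131,  1.20423493,
       -0.73245209]), np.float64(1.4075718960763575e-10))
```

>>> carry_out(series=[[[0,0,0,0,0,0,0.03],[0,0,0,0,0,0,0.03]]])

```text
clock: 1.35
eef_pos: [503.5, 241.5, 257.7]
orientation: [2.922, -0.143, 2.887]
contact_force: [-1.5, 0.8, -1.0]
width: 0.602
```

```bash
cat > pre.py <<'E'
from h import *
s=read_state(); print(s['eef_pos'].round(1),s['width'])
M=rimR(np.pi/2,LEAN);G=np.array([581,227.4,43.]); b=np.array([0,np.sin(LEAN),np.cos(LEAN)])
print(rel(G+90*b,M),rel(G,M))
E
python3 pre.py
```

```text
[503.5 241.5 257.7] 0.6017987292797614
(array([-0.0868,  0.0175,  0.1303]), array([ 40.32, -10.14, -13.68])) (array([-0.1084, -0.0381,  0.1977]), array([ 40.32, -10.14, -13.68]))
```

>>> carry_out(series=[[[-0.015,0.003,0.022,7,-1.7,-2.3,0.03],[-0.03,0.006,0.045,14,-3.4,-4.6,0.03],[-0.045,0.009,0.068,21,-5.1,-7,0.03],[-0.06,0.012,0.09,28,-6.8,-9.3,0.03],[-0.075,0.015,0.11,35,-8.5,-11.6,0.03],[-0.0868,0.0175,0.1303,40.3,-10.1,-13.7,0.03],[-0.0868,0.0175,0.1303,40.3,-10.1,-13.7,0.03]]])

```text
clock: 2.22
eef_pos: [578.7, 271.1, 120.9]
orientation: [-2.669, -0.004, -3.135]
contact_force: [-0.7, -0.7, 0.1]
width: 0.353
```

```bash
python3 pre.py; python3 -c "
from h import *
c=cam('top');save(c,'t1.png');c=cam('side');save(c,'s1.png')"
```

```text
[578.7 271.1 120.9] 0.3529090868782168
(array([-0.0023, -0.0036, -0.0008]), array([-0.11, -0.02,  0.42])) (array([-0.0023, -0.0035,  0.0892]), array([-0.11, -0.02,  0.42]))
```

View pics/s1.png

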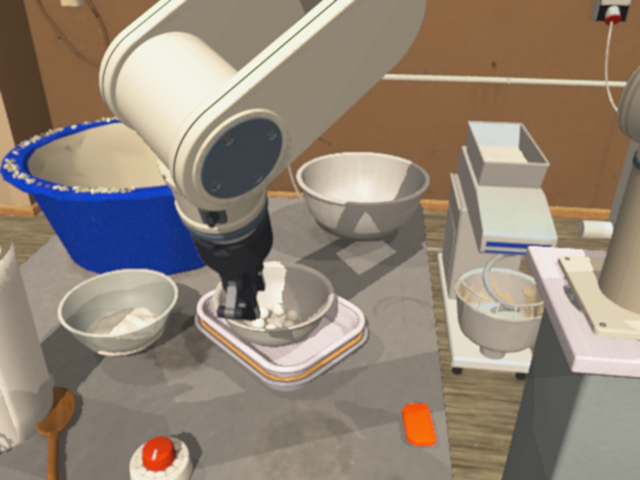

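View pics/t1.png

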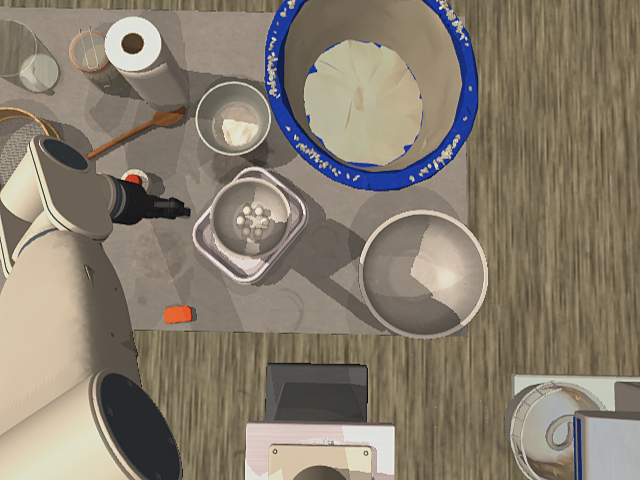

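>>> carry_out(series=[[[-0.002,-0.003,0.02,0,0,0,0.03],[-0.002,-0.003,0.04,0,0,0,0.03],[-0.002,-0.003,0.06,0,0,0,0.03],[-0.002,-0.003,0.075,0,0,0,0.03],[-0.002,-0.003,0.088,0,0,0,0.03],[-0.002,-0.003,0.088,0,0,0,0.03]]])

```text
clock: 3.08
eef_pos: [583.2, 225.1, 45.6]
orientation: [-2.67, -0.001, -3.141]
contact_force: [-0.6, -1.0, -0.8]
width: 0.347
```

```bash
python3 pre.py; python3 -c "
from h import *
c=cam('side');im=c['img'][200:400,150:400,::-1];cv2.imwrite('pics/s2.png',cv2.resize(im,None,fx=3,fy=3))"
```

```text
[583.2 225.1  45.6] 0.3473948123656584
(array([ 0.0022,  0.0031, -0.0887]), array([-0.03, -0.03,  0.06])) (array([0.0022, 0.0032, 0.0013]), array([-0.03, -0.03,  0.06]))
```

View pics/s2.png

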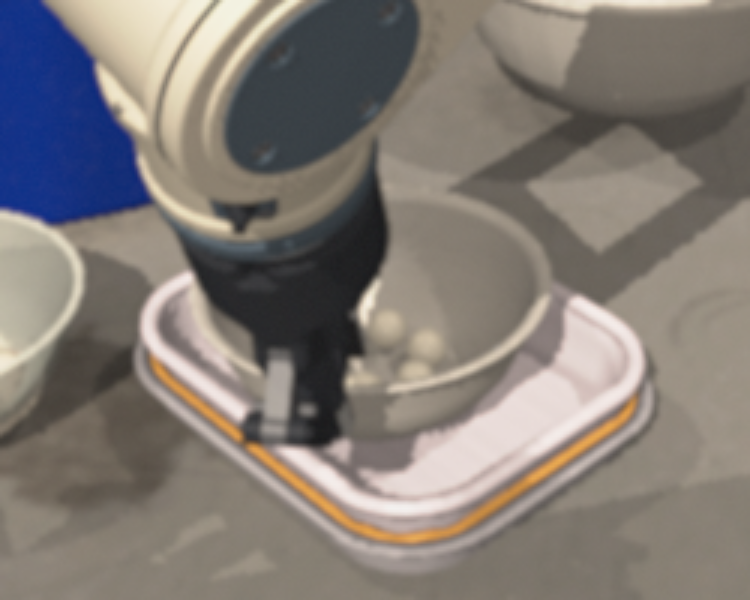

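>>> carry_out(series=[[[0.002,0.003,0.001,0,0,0,0.03],[0.002,0.003,0.001,0,0,0,0.0],[0.002,0.003,0.001,0,0,0,0.0],[0.002,0.003,0.001,0,0,0,0.0],[0.002,0.003,0.001,0,0,0,0.0],[0.002,0.003,0.001,0,0,0,0.0]]], force=60)

```text
clock: 3.88
eef_pos: [582.6, 228.1, 45.6]
orientation: [-2.67, 0.002, -3.14]
contact_force: [1.5, -1.3, 5.1]
width: 0.02
```

```bash
python3 pre.py; python3 -c "
from h import *
s=read_state();print(s['contact_force'],s['moment'],s['joints'])"
```

```text
[582.6 228.1  45.6] 0.020120225098542586
(array([ 0.0013,  0.0006, -0.0874]), array([0.  , 0.16, 0.03])) (array([0.0016, 0.0006, 0.0026]), array([0.  , 0.16, 0.03]))
[ 1.53404126 -1.27980032  5.06937639] [-0.66007665 -0.05125313  0.15834055] [ 0.55546688  0.76132935  1.5554923  -0.44336986  1.1256022  -0.76217247]
```

>>> carry_out(series=[[[0,-0.002,-0.005,0,0,0,0],[0,-0.005,-0.01,0,0,0,0],[0,-0.009,-0.018,0,0,0,0],[0,-0.014,-0.027,0,0,0,0],[0,-0.018,-0.036,0,0,0,0],[0,-0.018,-0.036,0,0,0,0]]])

```text
clock: 4.62
eef_pos: [582.6, 229.3, 86.0]
orientation: [-2.673, 0.003, -3.14]
contact_force: [0.9, 1.9, 0.9]
width: 0.0
```

```bash
python3 -c "
from h import *
s=read_state();print(s['contact_force'],s['moment'],s['width'],s['eef_pos'])
c=cam('side');im=c['img'][200:400,150:400,::-1];cv2.imwrite('pics/s3.png',cv2.resize(im,None,fx=3,fy=3))
c=cam('top');save(c,'t3.png')"
```

```text
[0.85912968 1.8673542  0.91667471] [ 0.41482488 -0.02056939  0.02943211] 0.00016417144696358627 [582.58715301 229.28040156  85.97692281]
```

View pics/s3.png

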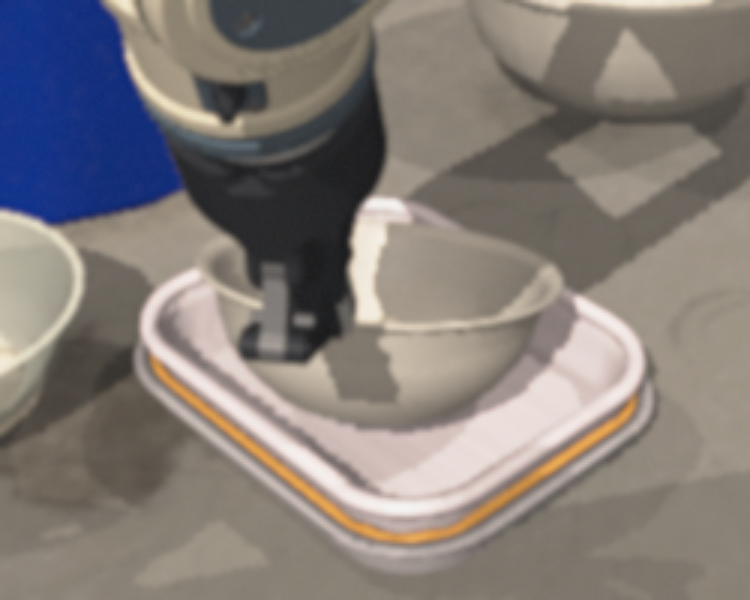

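View pics/t3.png

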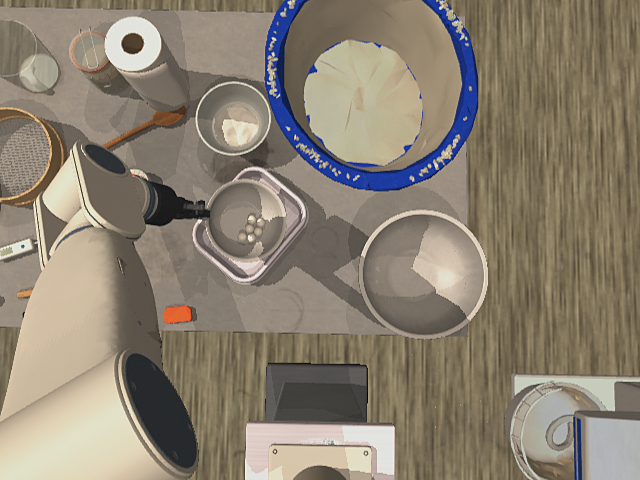

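```bash
python3 -c "
from h import *
for n in('top','side'):
    c=cam(n);P=pts(c)
    m=(np.hypot(P[...,0]-585,P[...,1]-150)<95)&(P[...,2]>50)&(P[...,2]<140)&(c['img'].min(-1)>60)
    q=P[m]
    for a in range(-180,180,30):
        w=np.degrees(np.arctan2(q[:,1]-150,q[:,0]-585)); k=np.abs((w-a+180)%360-180)<6
        if k.sum()>5:
            t=q[k];i=np.argsort(-np.hypot(t[:,0]-585,t[:,1]-150))[:6];print(n,a,np.median(t[i],0).round())
"
```

```text
top -180 [491. 154.  73.]
top -150 [509. 111.  61.]
top -120 [545.  89.  56.]
top -90 [585.  84.  54.]
top -60 [618.  95.  64.]
top -30 [645. 117.  68.]
top 0 [658. 154.  80.]
top 30 [652. 194.  95.]
top 60 [628. 226. 104.]
top 90 [588. 240.  93.]
top 120 [540. 233. 102.]
top 150 [505. 199.  85.]
side -180 [493. 155.  75.]
side -150 [513. 112.  62.]
side -120 [546.  88.  55.]
side -90 [588.  83.  55.]
side 0 [660. 153.  81.]
side 30 [655. 195.  95.]
side 60 [626. 229. 104.]
side 90 [578. 241.  76.]
side 120 [538. 232.  80.]
side 150 [508. 202.  83.]
```

```bash
python3 -c "
import cv2
im=cv2.imread('pics/t3.png')[150:300,130:330];cv2.imwrite('pics/t3z.png',cv2.resize(im,None,fx=4,fy=4))"
```

```text
(no output)
```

View pics/t3z.png

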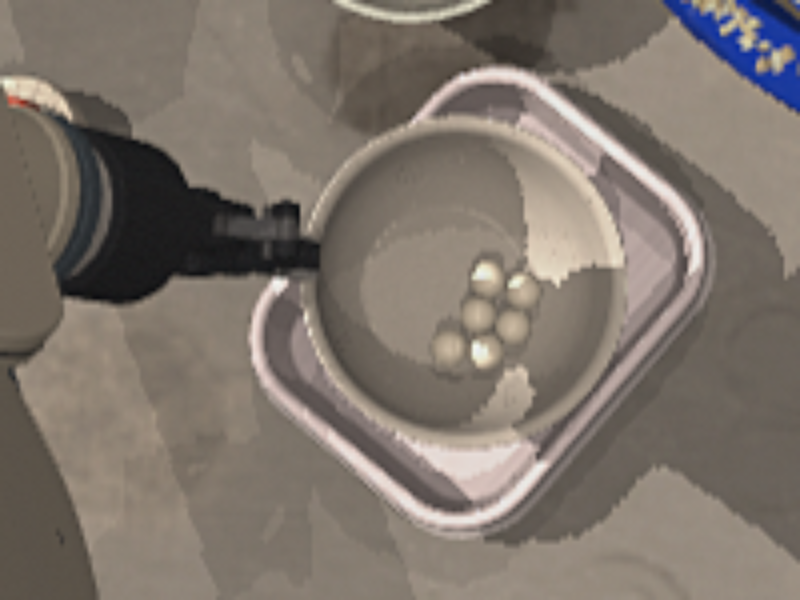

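```bash
python3 -c "
from h import *
s=read_state();M=Rs()
for n in('top','side'):
    c=cam(n)
    im=c['img'][:,:,::-1].copy()
    im=cv2.resize(im,None,fx=4,fy=4,interpolation=cv2.INTER_CUBIC)
    for k,col in((0,(0,0,255)),(-19,(0,255,0)),(-40,(255,0,0))):
        p=s['eef_pos']+M[:,2]*k
        d=c['T'][:3,:3].T@(p-c['T'][:3,3]); u=c['f']*d[0]/d[2]+c['cx'];v=c['f']*d[1]/d[2]+c['cy']; print(n,k,u,v)
        cv2.circle(im,(int(4*u),int(4*v)),4,col,-1)
        if k==0: u0,v0=int(4*u),int(4*v)
    cv2.imwrite('pics/z_%s.png'%n,im[v0-250:v0+250,u0-350:u0+350])
"
```

```text
top 0 214.67708420361896 215.6734712421146
top -19 208.93462337749793 214.48112118754082
top -40 202.37706433503627 213.1195261991025
side 0 263.58279140772606 314.63602859926596
side -19 261.7110070330124 308.04957106682406
side -40 259.54381564075044 300.42363174248777
```

View pics/z_top.png

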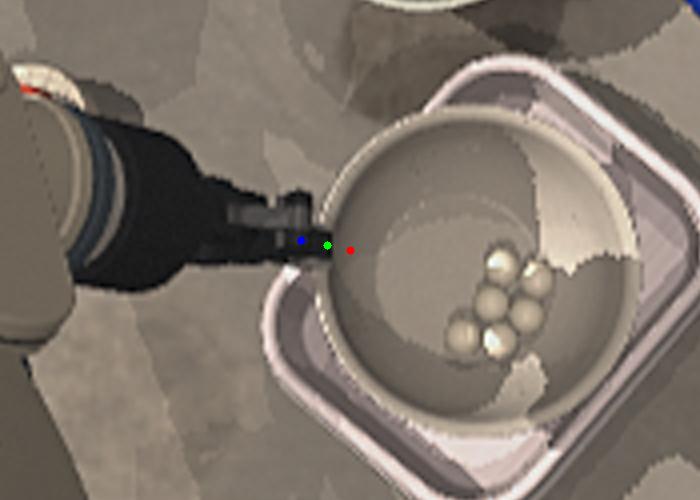

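View pics/z_side.png

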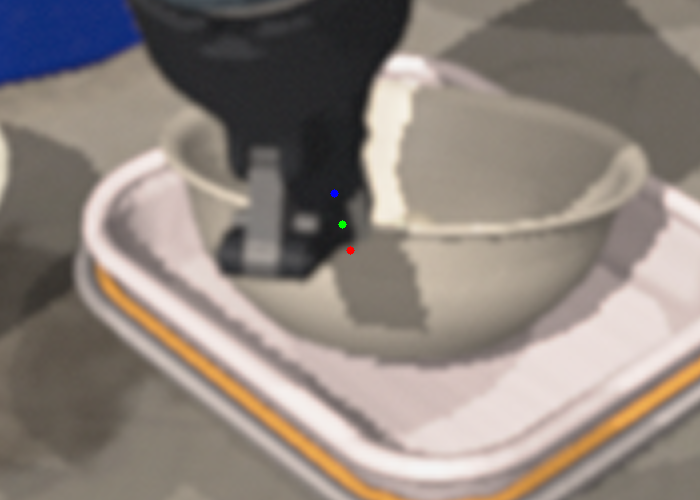

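```bash
python3 -c "
from h import *
s=read_state();M=Rs()
for n in('top','side'):
    c=cam(n);P=pts(c);Q=(P-s['eef_pos'])@M
    m=(np.abs(Q[...,0])<25)&(np.abs(Q[...,1])<60)&(Q[...,2]<20)&(Q[...,2]>-70)&(c['img'].max(-1)<70)
    q=Q[m];print(n,len(q))
    for lo in range(-70,20,8):
        k=(q[:,2]>=lo)&(q[:,2]<lo+8)
        if k.sum():print(lo,k.sum(),'x',q[k,0].min().round(),q[k,0].max().round(),'y',q[k,1].min().round(),q[k,1].max().round())
"
```

```text
top 46
-70 1 x 13.0 13.0 y -11.0 -11.0
-62 1 x 12.0 12.0 y -6.0 -6.0
-54 7 x -5.0 9.0 y -13.0 -11.0
-46 14 x -4.0 9.0 y -15.0 -10.0
-38 17 x -8.0 8.0 y -13.0 -4.0
-22 1 x -6.0 -6.0 y 1.0 1.0
-14 3 x -12.0 -3.0 y 1.0 5.0
-6 2 x -1.0 23.0 y 8.0 8.0
side 41
-70 22 x 6.0 12.0 y 7.0 31.0
-62 4 x 5.0 10.0 y -0.0 14.0
-54 3 x 6.0 10.0 y 3.0 9.0
-46 4 x 5.0 6.0 y 7.0 13.0
-38 8 x 5.0 6.0 y 7.0 14.0
```

```bash
python3 -c "
from h import *
s=read_state();M=Rs()
c=cam('top');P=pts(c)
np.set_printoptions(linewidth=200,suppress=True)
print('Z');print(P[208:224,200:226,2].round().astype(int)); print('Y');print(P[215,200:226,1].round().astype(int))
print(c['img'].max(-1)[208:224,200:226])
"
```

```text
Z
[[ 214  214  213  212  214   -2    1  107  106  106  104   99   84   74   71   64   64   64   58   53   51   45   44   40   43   41]
 [ 216  214  213  215  212  125  116  107  108  104  102   90   79   75   63   64   58   57   57   51   46   47   46   41   40   39]
 [ 213  212  215  213  210  132  118  117  113  111  101   88   73   70   64   61   61   61   54   56   52   47   43   43   40   38]
 [ 218  215  214  214  212  135  131  126  122  121  100   85   77   67   63   60   57   55   56   50   47   44   40   38   37   37]
 [ 213  212  214  212  211  129  129  127  127  122  103   78   72   67   60   62   53   53   50   49   47   45   39   40   37   39]
 [ 216  217  214  212  209  129  132  127  124  125   93   80   74   67   59   59   54   53   52   48   41   43   40   41   36   35]
 [ 213  213  216  214  212  134  131  120  119  122   94   76   71   64   60   59   56   51   50   50   45   42   41   39   37   38]
 [ 211  212  211  200  196  133  131  125  121  119   87   76   72   63   62   55   58   53   47   49   44   42   35   38   39   36]
 [ 184  188  184  182  186  132  1
[... 2151 characters left out ...]
  94  98 101 105 106 120 121 123 124 131 157 151 152 151]
 [ 64  61  66  81  92  92  92  71  72  80  74  88  92  96 101 110 112 119 118 123 123 136 148 149 149 149]
 [ 91  93  82  78  87  86  85 103 104  98  71  86  93  98 104 118 117 116 120 121 122 138 152 150 149 150]
 [194 193  88  84  91  90  98 117 113  82  70  81  92  99 110 115 115 119 119 121 122 139 153 150 149 150]
 [250 222 119 125 126 118 140 134 125  74  71  78  93 104 108 115 115 117 119 123 122 142 151 150 149 151]
 [219 112 117 121 121 107 145 131 123  78  71  81  95 104 109 115 116 116 119 125 122 145 151 151 151 150]
 [105 118 120 122 121 102 140 130 125  81  70  85  87 104 108 115 116 119 117 123 122 145 150 150 150 148]]
```

```bash
python3 -c "
from h import *
a=cv2.imread('pics/s1.png')[180:340,170:290];
c=cam('side');b=c['img'][200:360,190:310,::-1]
im=np.hstack([a,b]);cv2.imwrite('pics/cmp.png',cv2.resize(cv2.convertScaleAbs(im,alpha=1.5,beta=20),None,fx=3.3,fy=3.3,interpolation=cv2.INTER_CUBIC))
c=cv2.imread('pics/t1.png')[180:240,130:230];d=cv2.imread('pics/t3.png')[180:240,130:230]
cv2.imwrite('pics/cmp2.png',cv2.resize(cv2.convertScaleAbs(np.hstack([c,d]),alpha=1.5,beta=20),None,fx=4,fy=4,interpolation=cv2.INTER_CUBIC))
"
```

```text
(no output)
```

View pics/cmp.png

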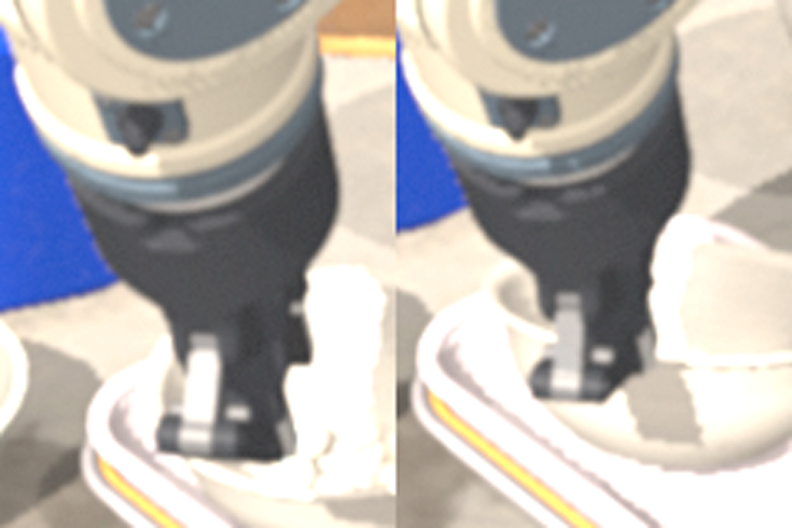

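View pics/cmp2.png

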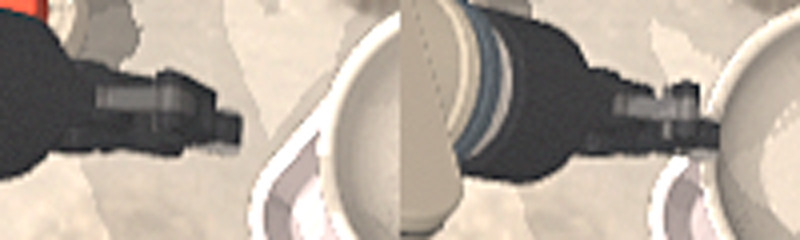

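```bash
python3 -c "
from h import *
M=rimR(np.pi/2,LEAN)
for nm,p0,n in(('t1',[578.7,271.1,120.9],'top'),('t1',[578.7,271.1,120.9],'side'),('now',[582.6,229.3,86],'top'),('now',[582.6,229.3,86],'side')):
    c=dict(np.load(n+'0.npz'))
    for yz in((0,0),(-15,0),(15,0),(-30,0),(-10,-31)):
        p=np.array(p0)+M@np.array([0,*yz])
        d=c['T'][:3,:3].T@(p-c['T'][:3,3]); print(nm,n,yz,(c['f']*d[:2]/d[2]+[c['cx'],c['cy']]).round(1))
"
```

```text
t1 top (0, 0) [190.2 214.4]
t1 top (-15, 0) [196.2 214.1]
t1 top (15, 0) [184.3 214.7]
t1 top (-30, 0) [202.3 213.8]
t1 top (-10, -31) [183.8 212.1]
t1 side (0, 0) [258.  311.9]
t1 side (-15, 0) [260.  300.8]
t1 side (15, 0) [255.9 323.2]
t1 side (-30, 0) [262.  290.1]
t1 side (-10, -31) [255.8 292.4]
now top (0, 0) [214.4 215.3]
now top (-15, 0) [220.4 215. ]
now top (15, 0) [208.6 215.6]
now top (-30, 0) [226.4 214.7]
now top (-10, -31) [209.  213.1]
now side (0, 0) [263. 314.]
now side (-15, 0) [264.9 303.8]
now side (15, 0) [261.1 324.5]
now side (-30, 0) [266.7 293.8]
now side (-10, -31) [261.1 296.1]
```

>>> carry_out(series=[[[0,0.004,0.008,0,0,0,0],[0,0.009,0.018,0,0,0,0],[0,0.014,0.028,0,0,0,0],[0,0.018,0.036,0,0,0,0],[0,0.018,0.036,0,0,0,0]]])

```text
clock: 5.75
eef_pos: [582.9, 229.2, 45.0]
orientation: [-2.672, 0.003, -3.14]
contact_force: [0.4, 3.2, 9.7]
width: 0.004
```

```bash
python3 -c "
from h import *
s=read_state();M=Rs();print(s['eef_pos'],s['width'],s['contact_force'])
for n in('top','side'):
    c=cam(n)
    im=cv2.resize(c['img'][:,:,::-1],None,fx=4,fy=4,interpolation=cv2.INTER_CUBIC)
    p=s['eef_pos'];d=c['T'][:3,:3].T@(p-c['T'][:3,3]); u=c['f']*d[0]/d[2]+c['cx'];v=c['f']*d[1]/d[2]+c['cy']
    u0,v0=int(4*u),int(4*v);cv2.circle(im,(u0,v0),3,(0,0,255),-1)
    cv2.imwrite('pics/y_%s.png'%n,im[v0-250:v0+250,u0-350:u0+350])
"
```

```text
[582.87078645 229.23486848  45.04916607] 0.00385593928606967 [0.4019495  3.22042849 9.6860626 ]
```

View pics/y_top.png

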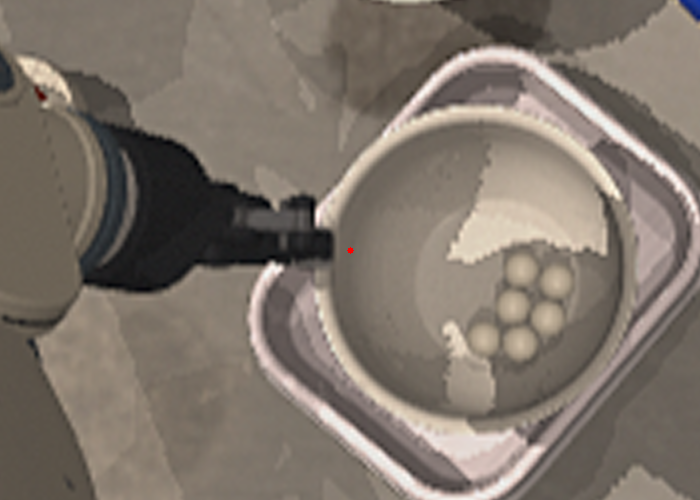

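>>> carry_out(series=[[[0,0,0,0,0,0,0.03],[0,0,0,0,0,0,0.03],[0,0,-0.02,0,0,0,0.03],[0,0,-0.04,0,0,0,0.03],[0,0,-0.06,0,0,0,0.03],[0,0,-0.08,0,0,0,0.0],[0,0,-0.08,0,0,0,0.0],[0,0,-0.08,0,0,0,0.0]]])

```text
clock: 6.85
eef_pos: [581.3, 264.3, 115.6]
orientation: [-2.671, 0.0, -3.14]
contact_force: [-0.7, -0.3, -0.5]
width: -0.0
```

```bash
cat > look.py <<'E'
from h import *
import sys
s=read_state();M=Rs();print(s['clock'],s['eef_pos'].round(1),s['width'],s['contact_force'].round(1))
t=sys.argv[1]
for n in('top','side'):
    c=cam(n);P=pts(c)
    im=cv2.resize(c['img'][:,:,::-1],None,fx=4,fy=4,interpolation=cv2.INTER_CUBIC)
    p=s['eef_pos'];d=c['T'][:3,:3].T@(p-c['T'][:3,3]); u=c['f']*d[0]/d[2]+c['cx'];v=c['f']*d[1]/d[2]+c['cy']
    u0,v0=int(4*u),int(4*v);cv2.circle(im,(u0,v0),3,(0,0,255),-1)
    cv2.imwrite('pics/%s_%s.png'%(t,n),im[max(v0-250,0):v0+250,max(u0-350,0):u0+350])
    np.savez('last_'+n,**c)
    Q=(P-p)@M
    m=(np.abs(Q[...,0])<25)&(np.abs(Q[...,1])<60)&(Q[...,2]<15)&(Q[...,2]>-90)&(c['img'].max(-1)<90)
    q=Q[m]
    for lo in range(-90,15,8):
        k=(q[:,2]>=lo)&(q[:,2]<lo+8)
        if k.sum():print(n,lo,k.sum(),'x',q[k,0].min().round(),q[k,0].max().round(),'y',q[k,1].min().round(),q[k,1].max().round())
E
python3 look.py a1
```

```text
6.85 [581.3 264.3 115.6] -0.00013888828675979214 [-0.7 -0.3 -0.5]
top -90 29 x -15.0 17.0 y -40.0 -12.0
top -82 17 x -9.0 14.0 y -36.0 -7.0
top -74 13 x -5.0 15.0 y -29.0 -4.0
top -66 1 x 14.0 14.0 y -8.0 -8.0
top -58 4 x 0.0 12.0 y -13.0 -5.0
top -50 29 x -8.0 13.0 y -14.0 2.0
top -42 27 x -8.0 13.0 y -14.0 -3.0
top -34 11 x -9.0 9.0 y -11.0 -3.0
top -26 2 x -9.0 -7.0 y -5.0 -3.0
side -90 66 x 3.0 16.0 y -4.0 44.0
side -82 136 x -6.0 13.0 y -7.0 38.0
side -74 57 x -5.0 13.0 y -11.0 32.0
side -66 16 x 6.0 13.0 y -4.0 15.0
side -58 8 x 6.0 10.0 y -2.0 12.0
side -50 14 x 6.0 10.0 y -2.0 10.0
side -42 19 x 5.0 10.0 y -1.0 15.0
side -34 3 x 6.0 7.0 y 7.0 7.0
```

View pics/a1_top.png

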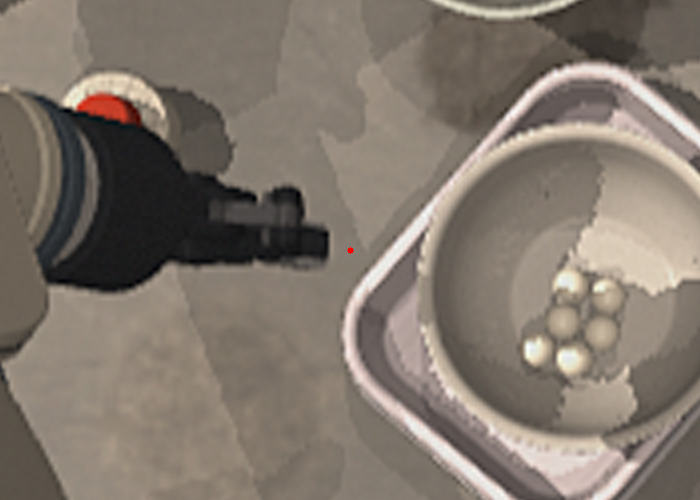

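View pics/a1_side.png

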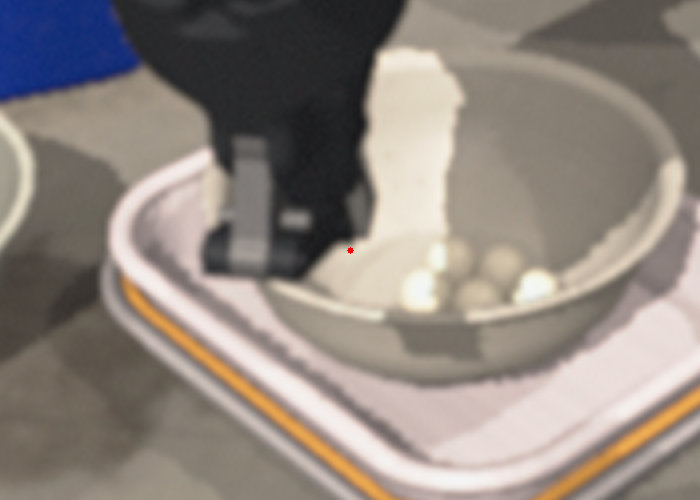

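```bash
python3 -c "
from h import *
p=read_state()['eef_pos'];M=Rs()
np.set_printoptions(linewidth=220,suppress=True)
for n in('top','side'):
    c=dict(np.load('last_'+n+'.npz'));P=pts(c);Q=((P-p)@M).round().astype(int)
    d=c['T'][:3,:3].T@(p-c['T'][:3,3]); u=int(c['f']*d[0]/d[2]+c['cx']);v=int(c['f']*d[1]/d[2]+c['cy']);print(u,v)
    if n=='top':
        for r in (v-4,v-2,v,v+2): print(r,[tuple(Q[r,k]) for k in range(u-14,u+2)],c['img'][r,u-14:u+2].max(-1))
    else:
        for k in (u-12,u-8,u-4,u-1): print(k,[tuple(Q[r,k]) for r in range(v-12,v+10)],c['img'][v-12:v+10,k].max(-1))
"
```

```text
194 213
209 [(np.int64(9), np.int64(-60), np.int64(-112)), (np.int64(8), np.int64(-55), np.int64(-104)), (np.int64(-2), np.int64(-11), np.int64(-50)), (np.int64(-2), np.int64(-13), np.int64(-51)), (np.int64(-2), np.int64(-13), np.int64(-47)), (np.int64(-3), np.int64(-9), np.int64(-40)), (np.int64(-4), np.int64(-10), np.int64(-39)), (np.int64(-3), np.int64(-13), np.int64(-39)), (np.int64(-4), np.int64(-11), np.int64(-33)), (np.int64(-25), np.int64(84), np.int64(83)), (np.int64(-26), np.int64(85), np.int64(86)), (np.int64(-26), np.int64(83), np.int64(88)), (np.int64(-26), np.int64(80), np.int64(88)), (np.int64(-26), np.int64(81), np.int64(92)), (np.int64(-26), np.int64(78), np.int64(92)), (np.int64(-26), np.int64(75), np.int64(91))] [ 31  20  28  32  31  30  29  19  15 140 134 131 130 131 130 128]
211 [(np.int64(13), np.int64(-61), np.int64(-114)), (np.int64(11), np.int64(-54), np.int64(-103)), (np.int64(2), np.int64(-11), np.int64(-50)), (np.int64(1), np.int64(-7), np.int64(-43)), (np.int64(1), np.int64(-12), np.int64(-46)), (np.int64(1), np.int64(-12), np.int64(-43)), (np.int64(1), n
[... 5787 characters left out ...]
39)), (np.int64(6), np.int64(14), np.int64(-36)), (np.int64(6), np.int64(14), np.int64(-35)), (np.int64(-36), np.int64(-74), np.int64(151)), (np.int64(-36), np.int64(-72), np.int64(151)), (np.int64(-36), np.int64(-71), np.int64(152)), (np.int64(-35), np.int64(-68), np.int64(150)), (np.int64(-34), np.int64(-66), np.int64(149)), (np.int64(-35), np.int64(-65), np.int64(151)), (np.int64(-34), np.int64(-63), np.int64(149)), (np.int64(-34), np.int64(-62), np.int64(151)), (np.int64(-33), np.int64(-58), np.int64(146)), (np.int64(-32), np.int64(-57), np.int64(146)), (np.int64(-32), np.int64(-54), np.int64(145))] [ 68  62  56  51  44  38  34  32  37  81 147 203 224 225 222 221 218 216 214 214 215 216]
```

```bash
cat > rim.py <<'E'
from h import *
def fit(xy):
    A=np.c_[2*xy,np.ones(len(xy))]; s=np.linalg.lstsq(A,(xy**2).sum(1),rcond=None)[0]
    return s[:2].round(1),np.sqrt(s[2]+s[:2]@s[:2]).round(1)
for n in('top','side'):
    c=dict(np.load('last_'+n+'.npz'));P=pts(c)
    m=(np.hypot(P[...,0]-583,P[...,1]-155)<95)&(P[...,2]>65)&(P[...,2]<80)&(c['img'].min(-1)>60)
    q=P[m]; f=fit(q[:,:2]); r=np.hypot(*(q[:,:2]-f[0]).T); q=q[(r>78)&(r<92)]; f=fit(q[:,:2])
    A=np.c_[q[:,:2]-f[0],np.ones(len(q))]; print(n,len(q),f,q[:,2].min(),q[:,2].max(),np.linalg.lstsq(A,q[:,2],rcond=None)[0].round(3))
E
python3 rim.py
```

```text
top 855 (array([571.5, 154.4]), np.float64(81.7)) 65.15539844402656 77.24248286180637 [ 4.0000e-03 -0.0000e+00  7.0231e+01]
side 934 (array([574.1, 155.4]), np.float64(82.2)) 65.07177461594176 72.34202044642268 [-1.0000e-03  8.0000e-03  6.9122e+01]
```

```bash
cat > pre.py <<'E'
from h import *
s=read_state(); print(s['eef_pos'].round(1),s['width'],s['contact_force'].round(1))
M=rimR(np.pi/2,LEAN);G=np.array([573,214.3,27.]); b=np.array([0,np.sin(LEAN),np.cos(LEAN)])
print(rel(G+90*b,M),rel(G,M))
E
python3 pre.py
```

```text
[581.1 263.8 115. ] -0.002476705284966371 [-0.6  0.1  0.5]
(array([ 0.0081, -0.0042,  0.0109]), array([-0.03, -0.01,  0.06])) (array([ 0.0081, -0.0041,  0.1009]), array([-0.03, -0.01,  0.06]))
```

>>> carry_out(series=[[[0.008,-0.004,0,0,0,0,0.03],[0.008,-0.004,0,0,0,0,0.03],[0.008,-0.004,0.02,0,0,0,0.03],[0.008,-0.004,0.04,0,0,0,0.03],[0.008,-0.004,0.06,0,0,0,0.03],[0.008,-0.004,0.08,0,0,0,0.03],[0.008,-0.004,0.08,0,0,0,0.03]]])

```text
clock: 7.82
eef_pos: [572.5, 222.9, 44.2]
orientation: [-2.669, -0.003, -3.141]
contact_force: [0.2, 0.6, -0.0]
width: 0.348
```

```bash
python3 pre.py; python3 look.py a2|head -1
```

```text
[572.5 222.9  44.2] 0.34756286396133346 [ 0.2  0.6 -0. ]
(array([-0.0003, -0.    , -0.0708]), array([-0.09, -0.13,  0.08])) (array([-0.0005,  0.0001,  0.0192]), array([-0.09, -0.13,  0.08]))
7.825 [572.5 222.9  44.2] 0.34756286396133346 [ 0.2  0.6 -0. ]
```

View pics/a2_top.png

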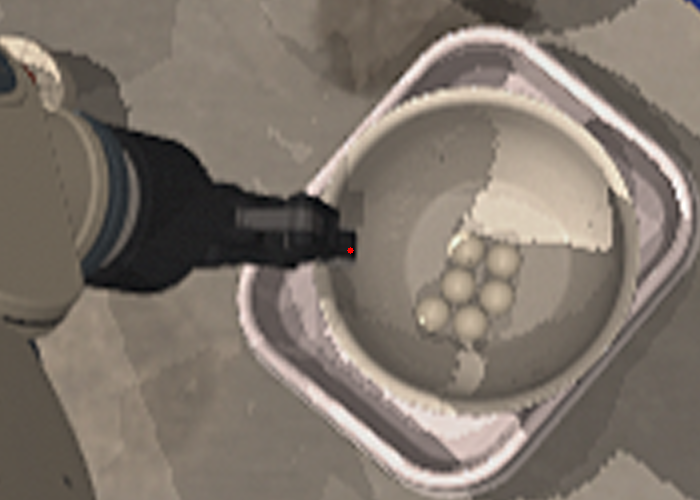

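View pics/a2_side.png

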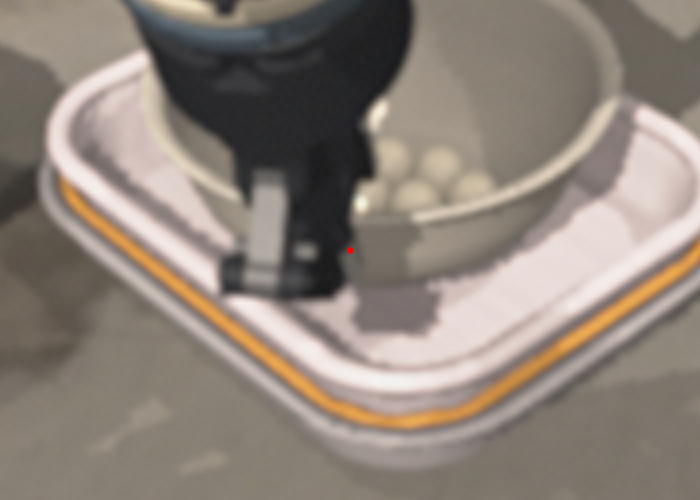

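>>> carry_out(series=[[[0,0,0.007,0,0,0,0.03],[0,0,0.013,0,0,0,0.03],[0,0,0.019,0,0,0,0.03],[0,0,0.019,0,0,0,0.03]]])

```text
clock: 8.43
eef_pos: [573.4, 215.6, 28.8]
orientation: [-2.67, -0.0, -3.141]
contact_force: [0.7, 0.1, 1.1]
width: 0.352
```

```bash
python3 pre.py; python3 look.py a3|head -1
```

```text
[573.4 215.6  28.8] 0.35222525554217465 [0.7 0.1 1.1]
(array([ 0.0004, -0.0003, -0.0878]), array([0.  , 0.02, 0.06])) (array([ 0.0004, -0.0003,  0.0022]), array([0.  , 0.02, 0.06]))
8.425 [573.4 215.6  28.8] 0.35222525554217465 [0.7 0.1 1.1]
```

View pics/a3_top.png

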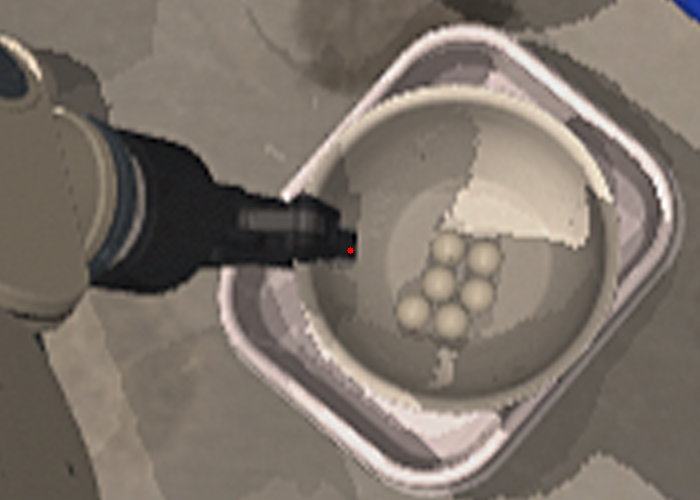

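View pics/a3_side.png

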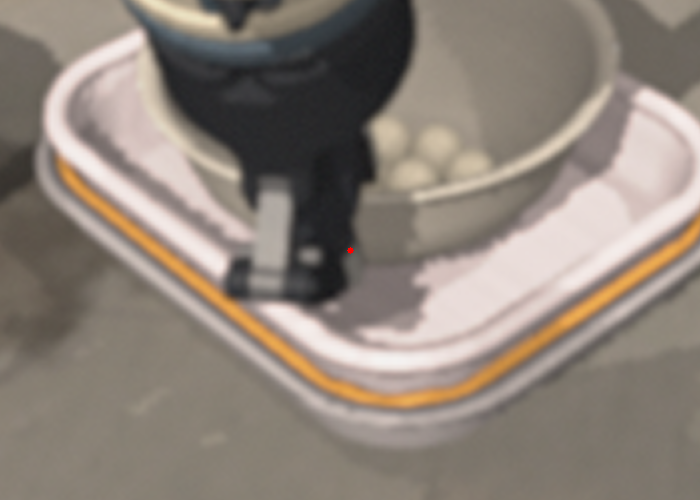

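Inner finger now well inside the bowl wall; no contact force. Close.

>>> carry_out(series=[[[0,0,0,0,0,0,0.0],[0,0,0,0,0,0,0.0],[0,0,0,0,0,0,0.0],[0,0,0,0,0,0,0.0],[0,-0.005,-0.01,0,0,0,0.0],[0,-0.011,-0.022,0,0,0,0.0],[0,-0.018,-0.036,0,0,0,0.0],[0,-0.018,-0.036,0,0,0,0]]], force=80)

```text
clock: 9.52
eef_pos: [574.8, 217.1, 71.4]
orientation: [-2.673, 0.004, -3.14]
contact_force: [-0.0, 0.3, -3.8]
width: 0.063
```

```bash
python3 pre.py; python3 look.py a4|head -1; python3 -c "
from h import *
for n in('top','side'):
    c=dict(np.load('last_%s.npz'%n));P=pts(c)
    m=(np.hypot(P[...,0]-573,P[...,1]-155)<95)&(P[...,2]>50)&(P[...,2]<140)&(c['img'].min(-1)>60)
    q=P[m]
    for a in range(-180,180,30):
        w=np.degrees(np.arctan2(q[:,1]-155,q[:,0]-573)); k=np.abs((w-a+180)%360-180)<6
        if k.sum()>5:
            t=q[k];i=np.argsort(-np.hypot(t[:,0]-573,t[:,1]-155))[:6];print(n,a,np.median(t[i],0).round())
"
```

```text
[574.8 217.1  71.4] 0.06295524879854601 [-0.   0.3 -3.8]
(array([ 0.0017,  0.0178, -0.0491]), array([ 0.14,  0.22, -0.03])) (array([0.002 , 0.0176, 0.0409]), array([ 0.14,  0.22, -0.03]))
9.525 [574.8 217.1  71.4] 0.06295524879854601 [-0.   0.3 -3.8]
top -180 [489. 157. 113.]
top -150 [501. 114. 115.]
top -120 [532.  85. 115.]
top -90 [569.  75. 116.]
top -60 [616.  86. 115.]
top -30 [644. 112. 114.]
top 0 [659. 159. 113.]
top 30 [647. 201. 110.]
top 60 [619. 231. 111.]
top 90 [574. 224.  72.]
top 120 [530. 232. 110.]
top 150 [499. 199. 111.]
side -180 [491. 159. 111.]
side -150 [503. 115. 113.]
side -120 [534.  84. 113.]
side -90 [571.  74. 113.]
side 0 [661. 157. 111.]
side 30 [651. 201. 109.]
side 60 [622. 230. 108.]
side 90 [565. 248. 108.]
side 120 [530. 230. 109.]
side 150 [501. 200. 110.]
```

View pics/a4_side.png

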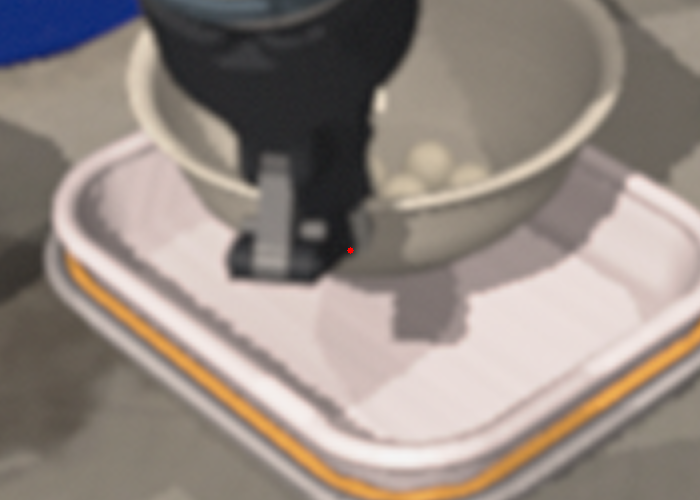

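```bash
cat > pour.py <<'E'
from h import *
import sys
s=read_state(); print(s['clock'],s['eef_pos'].round(1),s['width'].round(3),s['contact_force'].round(1))
seq=[(0,230),(15,225),(30,205),(45,180),(60,155),(75,140),(90,132)]
e=np.array([np.cos(np.radians(60)),np.sin(np.radians(60)),0]); q=s['joints']
for a,z in seq:
    p,M,_,_=lippose(np.array([471,-193,z])+25*e,60,a,tu=57,tb=21)
    q,err=ik(p,M,q); d,r=rel(p,M); print(a,z,p.round(),d.round(3),r.round(1),q.round(2),round(err,4))
E
python3 pour.py
```

```text
Traceback (most recent call last):
  File "pour.py", line 3, in <module>
    s=read_state(); print(s['clock'],s['eef_pos'].round(1),s['width'].round(3),s['contact_force'].round(1))
                                                           ^^^^^^^^^^^^^^^^
AttributeError: 'float' object has no attribute 'round'
```

```bash
sed -i "s/s\['width'\].round(3)/s['width']/" pour.py; python3 pour.py
```

```text
9.625 [573.8 216.4  69.9] 0.06295377594311378 [-0.7 -0.4 -3.2]
0 230 [555. -48. 189.] [ 0.019 -0.29   0.014] [ 0.1 13.7 26.8] [ 0.11  0.49  1.67 -0.39  1.3  -0.77] 0.0
15 225 [558. -43. 222.] [ 0.016 -0.3   -0.018] [-14.6  10.1  28.4] [ 0.01  0.36  1.71 -0.19  1.19 -0.96] 0.0
30 205 [555. -47. 241.] [ 0.018 -0.312 -0.033] [-29.2   6.4  29.7] [-0.13  0.27  1.77  0.05  1.08 -1.21] 0.0
45 180 [548. -59. 252.] [ 0.026 -0.328 -0.038] [-43.9   2.5  30.7] [-0.31  0.23  1.84  0.36  1.03 -1.54] 0.0
60 155 [537. -79. 258.] [ 0.037 -0.348 -0.034] [-58.5  -1.6  31.4] [-0.5   0.23  1.91  0.66  1.08 -1.89] 0.0
75 140 [ 522. -105.  267.] [ 0.052 -0.376 -0.03 ] [-73.1  -5.8  31.8] [-0.69  0.29  1.96  0.89  1.24 -2.19] 0.0
90 132 [ 504. -136.  274.] [ 0.07  -0.407 -0.023] [-87.7 -10.2  31.7] [-0.84  0.4   1.97  1.02  1.44 -2.42] 0.0
```

>>> carry_out(series=[[[0,-0.01,-0.02,0,0,0,0],[0,-0.025,-0.05,0,0,0,0],[0,-0.04,-0.08,0,0,0,0],[0,-0.058,-0.115,0,0,0,0],[0,-0.075,-0.147,0,0,0,0],[0.002,-0.1,-0.134,0,1.4,2.7,0],[0.005,-0.13,-0.118,0,3,6,0],[0.007,-0.16,-0.102,0,5,10,0]]])

```text
clock: 10.62
eef_pos: [566.3, 119.2, 234.2]
orientation: [-2.672, 0.002, 2.946]
contact_force: [-0.2, 0.2, -4.6]
width: 0.064
```

```bash
sed -i 's/seq=.*/seq=[(0,275),(15,245),(30,210),(45,180),(60,155),(75,140),(90,132)]/' pour.py; python3 pour.py
```

```text
10.625 [566.3 119.2 234.2] 0.06374659621481715 [-0.2  0.2 -4.6]
0 275 [555. -48. 234.] [-0.021 -0.148  0.076] [ 0.1  8.6 16.7] [ 0.11  0.45  1.62 -0.38  1.38 -0.81] 0.0
15 245 [558. -43. 242.] [-0.023 -0.147  0.066] [-14.8   6.4  17.7] [ 0.01  0.35  1.68 -0.19  1.23 -0.97] 0.0
30 210 [555. -47. 246.] [-0.022 -0.152  0.064] [-29.6   4.1  18.6] [-0.13  0.27  1.76  0.05  1.09 -1.21] 0.0
45 180 [548. -59. 252.] [-0.017 -0.167  0.065] [-44.5   1.6  19.2] [-0.31  0.23  1.84  0.36  1.03 -1.54] 0.0
60 155 [537. -79. 258.] [-0.01  -0.189  0.07 ] [-59.4  -0.9  19.6] [-0.5   0.23  1.91  0.66  1.08 -1.89] 0.0
75 140 [ 522. -105.  267.] [ 0.    -0.219  0.074] [-74.2  -3.5  19.9] [-0.69  0.29  1.96  0.89  1.24 -2.19] 0.0
90 132 [ 504. -136.  274.] [ 0.011 -0.252  0.083] [-89.   -6.3  19.9] [-0.84  0.4   1.97  1.02  1.44 -2.42] 0.0
```

>>> carry_out(series=[[[-0.003,-0.028,0.014,0,1.6,3,0],[-0.007,-0.056,0.028,0,3.2,6,0],[-0.011,-0.085,0.043,0,4.8,9.5,0],[-0.015,-0.11,0.055,0,6.5,13,0],[-0.017,-0.12,0.062,0,7.5,15,0],[-0.017,-0.12,0.062,0,7.5,15,0]]])

```text
clock: 11.38
eef_pos: [557.4, -16.3, 232.5]
orientation: [-2.672, 0.004, 2.654]
contact_force: [-0.2, 0.2, -4.3]
width: 0.064
```

```bash
python3 pour.py;python3 -c "
from h import *
c=cam('top');save(c,'t5.png')"
```

```text
11.375 [557.4 -16.3 232.5] 0.06375103497820112 [-0.2  0.2 -4.3]
0 275 [555. -48. 234.] [-0.012 -0.027  0.012] [0.1 1.1 1.7] [ 0.11  0.45  1.62 -0.38  1.38 -0.81] 0.0
15 245 [558. -43. 242.] [-0.013 -0.025  0.002] [-14.9   0.9   1.9] [ 0.01  0.35  1.68 -0.19  1.23 -0.97] 0.0
30 210 [555. -47. 246.] [-0.013 -0.031  0.001] [-29.9   0.6   2. ] [-0.13  0.27  1.76  0.05  1.09 -1.21] 0.0
45 180 [548. -59. 252.] [-0.012 -0.046  0.002] [-44.9   0.4   2.1] [-0.31  0.23  1.84  0.36  1.03 -1.54] 0.0
60 155 [537. -79. 258.] [-0.011 -0.069  0.007] [-59.9   0.1   2.2] [-0.5   0.23  1.91  0.66  1.08 -1.89] 0.0
75 140 [ 522. -105.  267.] [-0.01  -0.1    0.012] [-74.9  -0.2   2.2] [-0.69  0.29  1.96  0.89  1.24 -2.19] 0.0
90 132 [ 504. -136.  274.] [-0.009 -0.136  0.022] [-89.9  -0.5   2.2] [-0.84  0.4   1.97  1.02  1.44 -2.42] 0.0
```

View pics/t5.png

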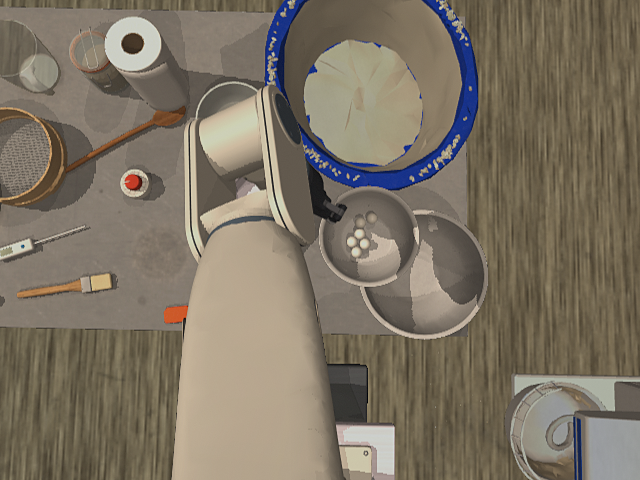

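>>> carry_out(series=[[[-0.006,-0.013,0.008,-3,0.5,1,0],[-0.012,-0.026,0.008,-9,1,2,0],[-0.013,-0.025,0.002,-15,0.9,2,0],[-0.013,-0.028,0.001,-22,0.7,2,0],[-0.013,-0.031,0.001,-30,0.6,2,0],[-0.012,-0.038,0.001,-37,0.5,2,0],[-0.012,-0.046,0.002,-45,0.4,2,0],[-0.012,-0.046,0.002,-45,0.4,2,0]]])

```text
clock: 12.42
eef_pos: [547.0, -59.2, 250.9]
orientation: [2.826, -0.002, 2.619]
contact_force: [0.6, -0.4, -3.8]
width: 0.061
```

```bash
python3 pour.py;python3 -c "
from h import *
c=cam('top');save(c,'t6.png');c=cam('side');save(c,'s6.png')"
```

```text
12.425 [547.  -59.2 250.9] 0.06067613031578248 [ 0.6 -0.4 -3.8]
0 275 [555. -48. 234.] [-0.001  0.008  0.02 ] [45.1 -0.1  0.1] [ 0.11  0.45  1.62 -0.38  1.38 -0.81] 0.0
15 245 [558. -43. 242.] [-0.001  0.016  0.014] [30.1 -0.1  0.1] [ 0.01  0.35  1.68 -0.19  1.23 -0.97] 0.0
30 210 [555. -47. 246.] [-0.001  0.013  0.01 ] [15.1 -0.1  0.1] [-0.13  0.27  1.76  0.05  1.09 -1.21] 0.0
45 180 [548. -59. 252.] [-0.001  0.001 -0.   ] [ 0.1 -0.1  0. ] [-0.31  0.23  1.84  0.36  1.03 -1.54] 0.0
60 155 [537. -79. 258.] [-0.001 -0.019 -0.014] [-14.9  -0.1   0. ] [-0.5   0.23  1.91  0.66  1.08 -1.89] 0.0
75 140 [ 522. -105.  267.] [-0.001 -0.045 -0.032] [-29.9  -0.1   0. ] [-0.69  0.29  1.96  0.89  1.24 -2.19] 0.0
90 132 [ 504. -136.  274.] [-0.001 -0.076 -0.05 ] [-44.9  -0.1  -0. ] [-0.84  0.4   1.97  1.02  1.44 -2.42] 0.0
```

View pics/t6.png

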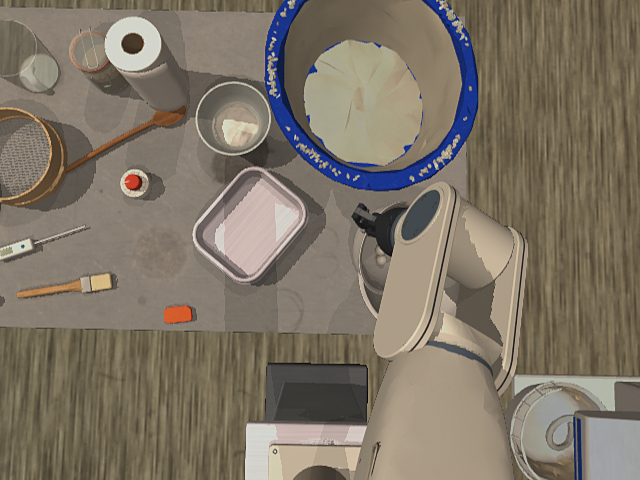

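View pics/s6.png

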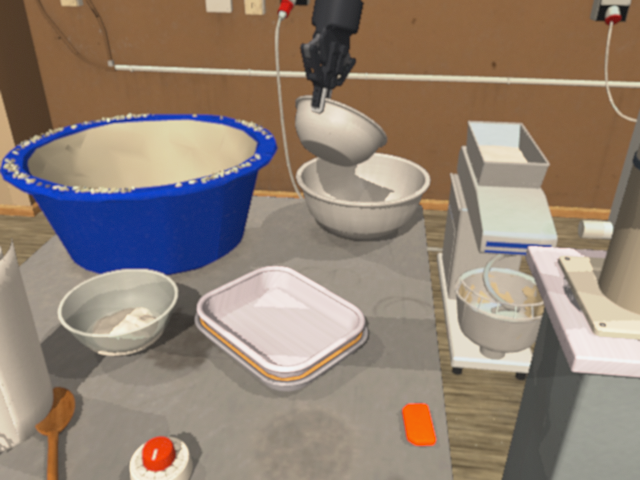

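>>> carry_out(series=[[[0,-0.009,-0.006,-7,0,0,0],[0,-0.019,-0.014,-15,0,0,0],[0,-0.028,-0.02,-20,0,0,0],[0,-0.036,-0.026,-25,0,0,0],[0,-0.045,-0.032,-30,0,0,0],[0,-0.055,-0.038,-35,0,0,0],[0,-0.066,-0.044,-40,0,0,0],[0,-0.076,-0.05,-45,0,0,0]]])

```text
clock: 13.52
eef_pos: [505.1, -133.9, 274.9]
orientation: [2.04, -0.001, 2.625]
contact_force: [0.2, -0.3, -2.9]
width: 0.061
```

>>> carry_out(series=[[[0,0,0,-2,0,0,0],[0,0,0,-2,0,0,0],[0,0,0,-2,0,0,0],[0,0,0,-2,0,0,0],[0,0,0,-2,0,0,0]]])

```text
clock: 14.15
eef_pos: [504.8, -134.4, 275.6]
orientation: [2.006, 0.001, 2.621]
contact_force: [0.4, 0.1, -3.1]
width: 0.066
```

```bash
python3 pour.py;python3 -c "
from h import *
print(read_state()['joints'].round(2))
c=cam('top');save(c,'t7.png');c=cam('side');save(c,'s7.png')"
```

```text
14.15 [ 504.8 -134.4  275.6] 0.06575647451534351 [ 0.4  0.1 -3.1]
0 275 [555. -48. 234.] [-0.     0.004  0.108] [92.1 -0.   0.2] [ 0.11  0.45  1.62 -0.38  1.38 -0.81] 0.0
15 245 [558. -43. 242.] [-0.     0.014  0.11 ] [77.1 -0.1  0.2] [ 0.01  0.35  1.68 -0.19  1.23 -0.97] 0.0
30 210 [555. -47. 246.] [-0.     0.016  0.104] [62.1 -0.1  0.2] [-0.13  0.27  1.76  0.05  1.09 -1.21] 0.0
45 180 [548. -59. 252.] [-0.     0.015  0.089] [47.1 -0.1  0.2] [-0.31  0.23  1.84  0.36  1.03 -1.54] 0.0
60 155 [537. -79. 258.] [-0.     0.011  0.066] [32.1 -0.1  0.2] [-0.5   0.23  1.91  0.66  1.08 -1.89] 0.0
75 140 [ 522. -105.  267.] [-0.     0.006  0.034] [17.1 -0.1  0.1] [-0.69  0.29  1.96  0.89  1.24 -2.19] 0.0
90 132 [ 504. -136.  274.] [-0.    -0.002 -0.001] [ 2.1 -0.2  0.1] [-0.84  0.4   1.97  1.02  1.44 -2.42] 0.0
[-0.85  0.46  1.92  1.04  1.47 -2.43]
```

View pics/t7.png

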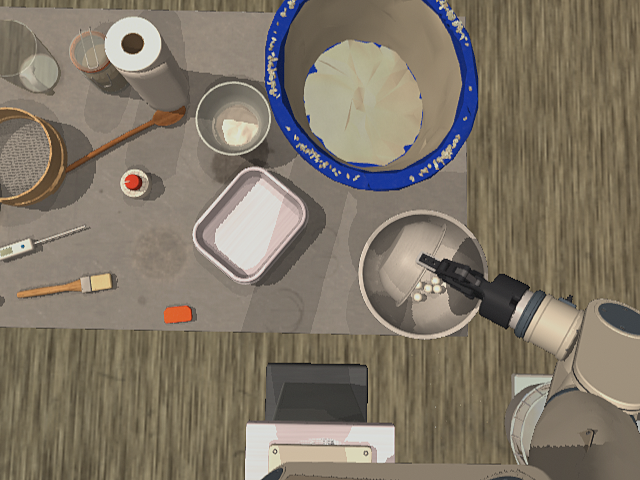

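View pics/s7.png

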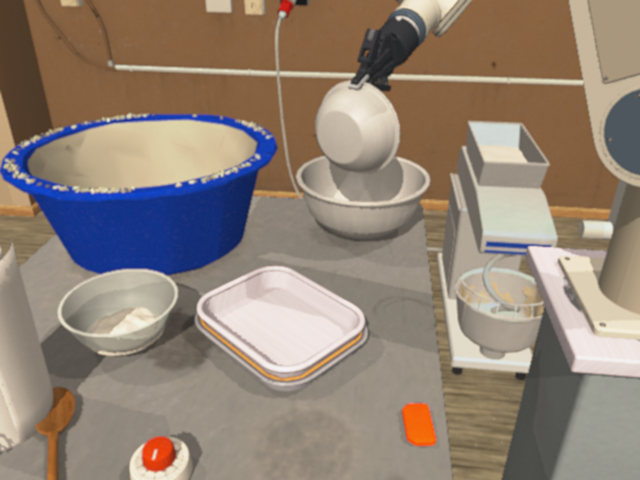

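>>> carry_out(series=[[[0,0.003,0.018,10,0,0,0],[0,0.006,0.038,19,0,0,0],[0,0.009,0.056,28,0,0,0],[0,0.012,0.073,37,0,0,0],[0,0.015,0.088,46,0,0,0],[0,0.016,0.097,55,0,0,0],[0,0.016,0.104,63,0,0,0],[0,0.016,0.104,63,0,0,0]]])

```text
clock: 15.25
eef_pos: [555.5, -44.4, 245.9]
orientation: [3.104, -0.001, 2.625]
contact_force: [-0.1, 0.3, -2.6]
width: 0.067
```

```bash
python3 pour.py|head -2;python3 -c "
from h import *
c=cam('top');save(c,'t8.png');np.savez('t8',**c)
P=pts(c)
v,u=np.mgrid[:480,:640];Z=P[...,2]
m=(np.hypot(P[...,0]-570,P[...,1]-162)<150)&(Z>38)&(Z<50)&(c['img'].min(-1)>110)
m=cv2.morphologyEx(m.astype(np.uint8),cv2.MORPH_OPEN,np.ones((2,2),np.uint8))
q=P[(m>0)&(Z>36)&(Z<50)];print(len(q),cv2.minAreaRect(q[:,:2].astype(np.float32)),np.median(q[:,2]))
"
```

```text
15.25 [555.5 -44.4 245.9] 0.0670130578179555 [-0.1  0.3 -2.6]
0 275 [555. -48. 234.] [-0.001 -0.004  0.012] [29.1  0.   0.4] [ 0.11  0.45  1.62 -0.38  1.38 -0.81] 0.0
963 ((570.7236938476562, 161.70494079589844), (175.77294921875, 222.54991149902344), 50.97504806518555) 43.44736084966894
```

View pics/t8.png

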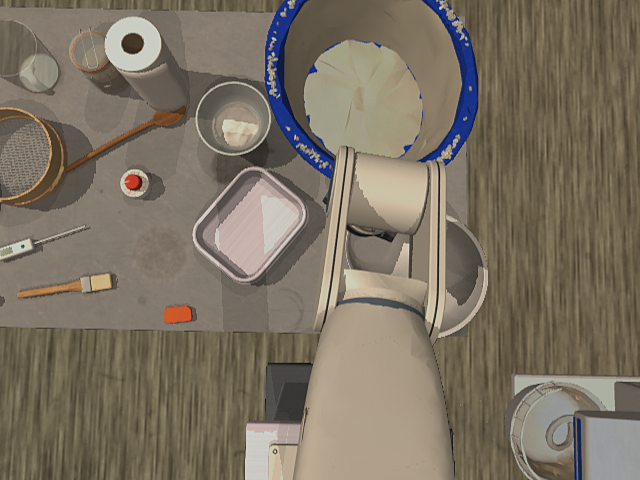

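```bash
cat > place.py <<'E'
from h import *
s=read_state(); print(s['clock'],s['eef_pos'].round(1),s['width'],s['contact_force'].round(1)); q=s['joints']
import sys
psi=90
for z in (150,60,20,3,0):
    p,M,_,_=bowlpose([522,388,z],psi,0,tu=57,tb=21); q,e=ik(p,M,q); print(z,p.round(),rel(p,M),q.round(2),round(e,4))
E
python3 place.py
```

```text
15.3 [554.8 -45.3 245.6] 0.06492728444016405 [-0.4 -0.7 -3.1]
150 [522. 445. 171.] (array([0.2713, 0.4065, 0.0908]), array([ 28.56,  -6.55, -29.29])) [ 0.83  0.76  1.23 -0.31  1.52 -0.66] 0.0
60 [522. 445.  81.] (array([0.2711, 0.4031, 0.1807]), array([ 28.56,  -6.55, -29.29])) [ 0.83  0.84  1.29 -0.32  1.38 -0.62] 0.0
20 [522. 445.  41.] (array([0.271 , 0.4015, 0.2207]), array([ 28.56,  -6.55, -29.29])) [ 0.83  0.88  1.31 -0.32  1.32 -0.6 ] 0.0
3 [522. 445.  24.] (array([0.271 , 0.4009, 0.2377]), array([ 28.56,  -6.55, -29.29])) [ 0.83  0.9   1.32 -0.32  1.3  -0.59] 0.0
0 [522. 445.  21.] (array([0.271 , 0.4008, 0.2407]), array([ 28.56,  -6.55, -29.29])) [ 0.83  0.9   1.32 -0.32  1.3  -0.59] 0.0
```

>>> carry_out(series=[[[0.01,0.015,0,5,-0.5,-2,0],[0.03,0.045,-0.01,11,-1.5,-5,0],[0.055,0.083,-0.01,17,-2.5,-8,0],[0.08,0.12,0,22,-3.5,-12,0],[0.105,0.158,0.01,26,-4.5,-16,0],[0.13,0.195,0.02,28,-5.5,-20,0],[0.155,0.233,0.035,28.5,-6,-24,0],[0.18,0.27,0.05,28.5,-6.5,-27,0]]])

```text
clock: 16.3
eef_pos: [533.5, 278.4, 204.8]
orientation: [-2.671, 0.005, 3.1]
contact_force: [1.0, -1.0, -2.1]
width: 0.066
```

>>> carry_out(series=[[[0.02,0.035,0.03,0,0,-0.5,0],[0.04,0.065,0.04,0,0,-1,0],[0.055,0.085,0.06,0,0,-2,0],[0.065,0.09,0.07,0,0,-2,0],[0.065,0.09,0.07,0,0,-2,0]]])

```text
clock: 16.92
eef_pos: [471.4, 327.6, 101.6]
orientation: [-2.668, -0.009, 3.13]
contact_force: [-0.2, 0.5, -3.1]
width: 0.064
```

```bash
python3 place.py; python3 look.py b1|head -1; python3 -c "
from h import *
c=dict(np.load('last_top.npz'));save(c,'t9.png')"
```

```text
16.925 [471.4 327.6 101.6] 0.06411710415668616 [-0.2  0.5 -3.1]
150 [522. 445. 171.] (array([-0.0485,  0.0732, -0.116 ]), array([-0.13, -0.79, -0.36])) [ 0.83  0.76  1.23 -0.31  1.52 -0.66] 0.0
60 [522. 445.  81.] (array([-0.0493,  0.1142, -0.0359]), array([-0.13, -0.79, -0.36])) [ 0.83  0.84  1.29 -0.32  1.38 -0.62] 0.0
20 [522. 445.  41.] (array([-0.0497,  0.1325, -0.0003]), array([-0.13, -0.79, -0.36])) [ 0.83  0.88  1.31 -0.32  1.32 -0.6 ] 0.0
3 [522. 445.  24.] (array([-0.0499,  0.1402,  0.0148]), array([-0.13, -0.79, -0.36])) [ 0.83  0.9   1.32 -0.32  1.3  -0.59] 0.0
0 [522. 445.  21.] (array([-0.0499,  0.1416,  0.0175]), array([-0.13, -0.79, -0.36])) [ 0.83  0.9   1.32 -0.32  1.3  -0.59] 0.0
16.925 [471.4 327.6 101.6] 0.06411710415668616 [-0.2  0.5 -3.1]
```

View pics/t9.png

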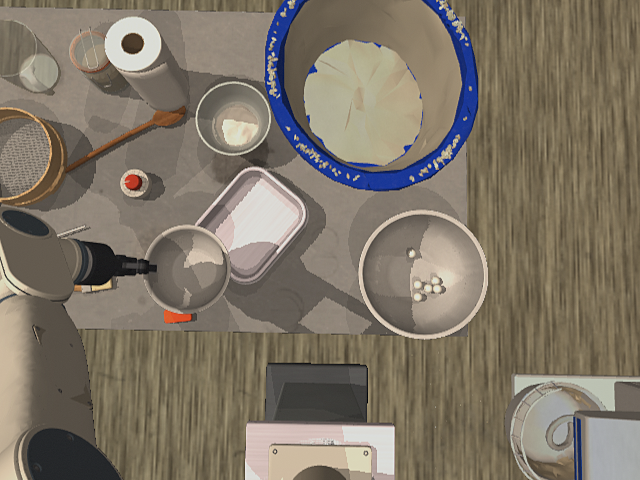

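View pics/b1_side.png

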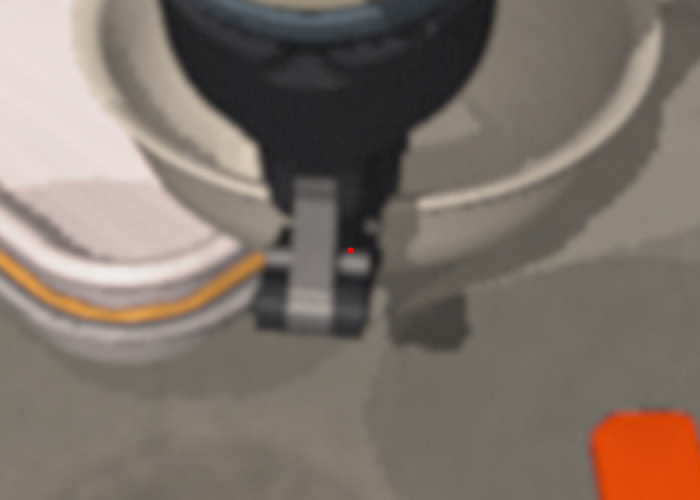

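>>> carry_out(series=[[[-0.012,0.028,-0.009,0,0,0,0],[-0.025,0.057,-0.018,0,0,0,0],[-0.037,0.085,-0.027,0,-0.5,0,0],[-0.049,0.114,-0.036,0,-0.8,-0.4,0],[-0.05,0.125,-0.018,0,-0.8,-0.4,0],[-0.05,0.132,-0.002,0,-0.8,-0.4,0],[-0.05,0.132,-0.002,0,-0.8,-0.4,0]]])

```text
clock: 17.9
eef_pos: [521.6, 444.6, 41.3]
orientation: [-2.665, -0.001, -3.141]
contact_force: [-0.3, 1.0, -2.5]
width: 0.064
```

```bash
python3 place.py; python3 look.py b2|head -1; python3 -c "
from h import *
for n in('top','side'):
    c=dict(np.load('last_%s.npz'%n));P=pts(c)
    m=(np.hypot(P[...,0]-522,P[...,1]-388)<95)&(P[...,2]>60)&(P[...,2]<110)&(c['img'].min(-1)>60)
    q=P[m]
    for a in range(-180,180,30):
        w=np.degrees(np.arctan2(q[:,1]-388,q[:,0]-522)); k=np.abs((w-a+180)%360-180)<6
        if k.sum()>5:
            t=q[k];i=np.argsort(-np.hypot(t[:,0]-522,t[:,1]-388))[:6];print(n,a,np.median(t[i],0).round())
c=dict(np.load('last_top.npz'));save(c,'t10.png')
"
```

```text
17.9 [521.6 444.6  41.3] 0.0637898592237107 [-0.3  1.  -2.5]
150 [522. 445. 171.] (array([-0.0002, -0.0591, -0.1154]), array([-0.29, -0.04,  0.08])) [ 0.83  0.76  1.23 -0.31  1.52 -0.66] 0.0
60 [522. 445.  81.] (array([-0.0003, -0.0178, -0.0355]), array([-0.29, -0.04,  0.08])) [ 0.83  0.84  1.29 -0.32  1.38 -0.62] 0.0
20 [522. 445.  41.] (array([-0.0004,  0.0005,  0.0001]), array([-0.29, -0.04,  0.08])) [ 0.83  0.88  1.31 -0.32  1.32 -0.6 ] 0.0
3 [522. 445.  24.] (array([-0.0004,  0.0083,  0.0152]), array([-0.29, -0.04,  0.08])) [ 0.83  0.9   1.32 -0.32  1.3  -0.59] 0.0
0 [522. 445.  21.] (array([-0.0004,  0.0097,  0.0179]), array([-0.29, -0.04,  0.08])) [ 0.83  0.9   1.32 -0.32  1.3  -0.59] 0.0
17.9 [521.6 444.6  41.3] 0.0637898592237107 [-0.3  1.  -2.5]
top -180 [435. 383.  85.]
top -150 [447. 344.  86.]
top -120 [478. 313.  88.]
top -90 [525. 301.  87.]
top -60 [564. 314.  88.]
top -30 [596. 348.  83.]
top 0 [605. 385.  83.]
top 30 [594. 428.  82.]
top 60 [561. 460.  80.]
top 90 [529. 457.  83.]
top 120 [477. 459.  82.]
top 150 [447. 430.  83.]
side -180 [438. 390.  84.]
side -150 [448. 354.  85.]
side 120 [481. 461.  82.]
side 150 [447. 425.  83.]
```

View pics/t10.png

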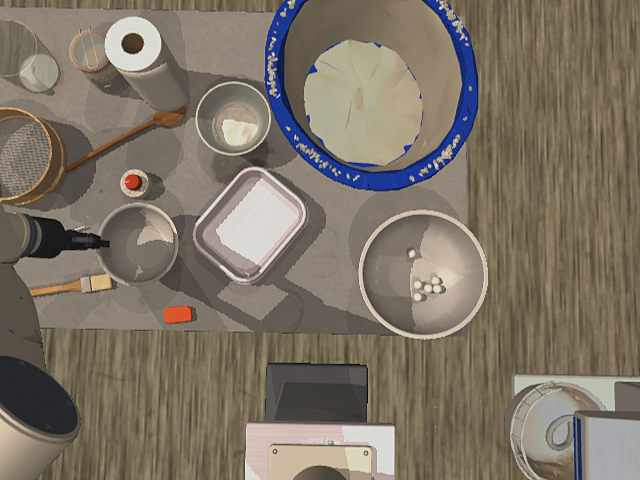

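>>> carry_out(series=[[[0,0.003,0.005,-1.2,0,0,0],[0,0.006,0.011,-2.3,0,0,0],[0,0.008,0.0155,-2.3,0,0,0],[0,0.009,0.017,-2.3,0,0,0],[0,0.009,0.017,-2.3,0,0,0]]])

```text
clock: 18.62
eef_pos: [522.8, 447.3, 23.9]
orientation: [-2.709, 0.002, -3.139]
contact_force: [0.5, -0.7, -2.8]
width: 0.064
```

```bash
python3 place.py|head -1
```

```text
18.625 [522.8 447.3  23.9] 0.06406336105148029 [ 0.5 -0.7 -2.8]
```

>>> carry_out(series=[[[0,0.001,0.002,0,0,0,0],[0,0.002,0.0035,0,0,0,0],[0,0.002,0.0035,0,0,0,0]]])

```text
clock: 19.0
eef_pos: [523.2, 448.1, 20.9]
orientation: [-2.709, 0.003, -3.139]
contact_force: [-2.4, 2.0, 3.7]
width: 0.066
```

Touching. Open and retract along the tool.

>>> carry_out(series=[[[0,0,0,0,0,0,0.03],[0,0,0,0,0,0,0.03],[0,0,0,0,0,0,0.03],[0,0,-0.02,0,0,0,0.03],[0,0,-0.05,0,0,0,0.03],[0,0,-0.09,0,0,0,0.03],[0,0,-0.13,0,0,0,0.03],[0,0,-0.13,0,0,0,0.03]]])

```text
clock: 20.0
eef_pos: [524.0, 505.8, 143.5]
orientation: [-2.716, 0.008, -3.138]
contact_force: [0.7, 0.3, -0.0]
width: 0.351
```

```bash
python3 place.py|head -1; python3 look.py b3|head -1; python3 -c "
from h import *
c=dict(np.load('last_top.npz'));save(c,'t11.png');P=pts(c);Z=P[...,2]
m=(np.hypot(P[...,0]-522,P[...,1]-388)<92)&(Z>50)&(Z<80);q=P[m]
print(np.linalg.lstsq(np.c_[q[:,:2]-[522,388],np.ones(len(q))],q[:,2],rcond=None)[0],q[:,:2].min(0),q[:,:2].max(0))
for n in('top','side'):
  c=dict(np.load('last_%s.npz'%n));P=pts(c);Z=P[...,2]
  m=(np.hypot(P[...,0]-571,P[...,1]-162)<150)&(Z>38)&(Z<50)
  q=P[m];print(n,len(q),cv2.minAreaRect(q[:,:2].astype(np.float32)),np.median(Z[m]))
  cc=np.array([571,162]);r=np.hypot(*(q[:,:2]-cc).T);w=np.degrees(np.arctan2(q[:,1]-162,q[:,0]-571))
  for a in (5.8,95.8,185.8,275.8,50.8,140.8,230.8,320.8):
    k=np.abs((w-a+180)%360-180)<5;print(a,k.sum(),np.percentile(r[k],[5,50,95]).round(1) if k.sum() else 0, np.percentile(q[k,2],[5,95]).round() if k.sum() else 0)
"
```

```text
20.0 [524.  505.8 143.5] 0.3505364925061265 [ 0.7  0.3 -0. ]
20.0 [524.  505.8 143.5] 0.3505364925061265 [ 0.7  0.3 -0. ]
[-1.03093109e-03 -1.31832193e-02  5.91546226e+01] [436.2365689  302.49702546] [606.64563151 473.61814068]
top 1269 ((571.8055419921875, 162.80795288085938), (179.3168487548828, 223.1305694580078), 50.99032974243164) 43.28284127083111
5.8 38 [109.8 116.3 121.4] [40. 48.]
95.8 43 [109.4 116.  121. ] [40. 47.]
185.8 40 [109.  114.8 120.9] [39. 47.]
275.8 41 [107.9 114.3 119.4] [40. 46.]
50.8 26 [83.3 86.2 90.2] [39. 46.]
140.8 35 [103.7 107.2 111. ] [40. 46.]
230.8 27 [80.9 84.2 87.5] [40. 47.]
320.8 33 [103.6 107.  111.2] [39. 47.]
side 499 ((481.2057189941406, 213.79241943359375), (144.56007385253906, 27.352691650390625), 65.3322525024414) 42.24245019309018
5.8 0 0 0
95.8 0 0 0
185.8 41 [107.  111.  116.5] [39. 44.]
275.8 0 0 0
50.8 0 0 0
140.8 75 [101.7 106.5 108.8] [39. 44.]
230.8 0 0 0
320.8 0 0 0
```

View pics/t11.png

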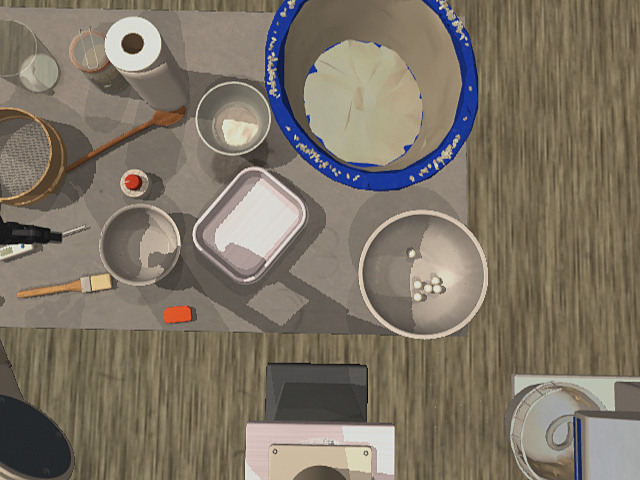

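```bash
cat > tin.py <<'E'
from h import *
s=read_state(); print(s['clock'],s['eef_pos'].round(1),s['width'],s['contact_force'].round(1)); q=s['joints']
L=np.radians(15); phi=np.radians(186)
bead=np.array([449.5,165.3,40.])
for sg in(1,-1):
    M=rimR(phi,L,sg); tz=M[:,2]; qq=[.35,.2,2.1,0,.8,0.2 if sg==-1 else 0]
    for k in(-80,-40,0):
        p=bead+(36+k)*tz; qq,e=ik(p,M,qq); print(sg,k,p.round(1),rel(p,M),qq.round(2),round(e,4))
E
python3 tin.py
```

```text
20.1 [522.5 502.7 139.1] 0.3507277456402321 [-0.3 -0.1  0.1]
1 -80 [438.2 164.1  82.5] (array([ 0.0853, -0.2838,  0.1927]), array([ -7.48, -32.47, -90.29])) [ 0.41  0.26  2.31 -0.32  0.33 -2.54] 0.0176
1 -40 [448.5 165.2  43.9] (array([ 0.0751, -0.2666,  0.2274]), array([ -7.48, -32.47, -90.29])) [ 0.38  0.35  2.31 -0.34  0.23 -2.54] 0.005
1 0 [458.8 166.3   5.2] (array([ 0.065 , -0.2495,  0.2621]), array([ -7.48, -32.47, -90.29])) [ 0.37  0.45  2.31 -0.48  0.15 -2.41] 0.0
-1 -80 [438.2 164.1  82.5] (array([ 0.0853, -0.2838,  0.1927]), array([-32.08,   7.39,  85.25])) [ 0.38  0.26  2.3  -0.22  0.34  0.47] 0.0
-1 -40 [448.5 165.2  43.9] (array([ 0.0751, -0.2666,  0.2274]), array([-32.08,   7.39,  85.25])) [ 0.37  0.35  2.31 -0.3   0.24  0.55] 0.0
-1 0 [458.8 166.3   5.2] (array([ 0.065 , -0.2495,  0.2621]), array([-32.08,   7.39,  85.25])) [ 0.37  0.45  2.31 -0.48  0.15  0.73] 0.0
```

```bash
sed -i 's/radians(15)/radians(0)/; s/for sg in(1,-1)/for sg in(-1,)/' tin.py; python3 tin.py
python3 - <<'E'
from h import *
# peel: rotate about far corner seat
far=np.array([694,160,40.]); near=np.array([449.5,165.3,40]); d=(far-near);d/=np.linalg.norm(d); ax=np.cross([0,0,1],d)
M0=rimR(np.radians(186),0,-1); q=[.37,.3,2.2,0,.6,.3]
for a in(0,4,8,12):
    Rr=R.from_rotvec(np.radians(a)*ax).as_matrix()
    p=far+Rr@(near+36*M0[:,2]-far); M=Rr@M0; q,e=ik(p,M,q)
    dd=M0.T@(p-(near+36*M0[:,2])); print(a,p.round(1),dd.round(1),np.degrees(R.from_matrix(M0.T@M).as_rotvec()).round(1),q.round(2),round(e,4))
for h in(0,60,120,160):
    pp=p+[0,0,h]; q,e=ik(pp,M,q); print(h,q.round(2),round(e,4))
E
```

```text
20.1 [522.5 502.7 139.1] 0.3507277456402321 [-0.3 -0.1  0.1]
-1 -80 [449.5 165.3  84. ] (array([ 0.074 , -0.2833,  0.1909]), array([-19.96,  18.26,  82.7 ])) [ 0.33  0.36  2.09 -0.    0.69  0.22] 0.0
-1 -40 [449.5 165.3  44. ] (array([ 0.0741, -0.2666,  0.2272]), array([-19.96,  18.26,  82.7 ])) [ 0.33  0.43  2.12 -0.    0.59  0.22] 0.0
-1 0 [449.5 165.3   4. ] (array([ 0.0742, -0.2499,  0.2635]), array([-19.96,  18.26,  82.7 ])) [ 0.33  0.5   2.14 -0.    0.5   0.22] 0.0
0 [449.5 165.3   4. ] [0. 0. 0.] [0. 0. 0.] [ 0.33  0.5   2.14 -0.    0.5   0.22] 0.0
4 [447.6 165.3  21.1] [  0.2  -1.9 -17.1] [ 4.   0.5 -0. ] [0.31 0.49 2.09 0.04 0.63 0.18] 0.0
8 [446.9 165.4  38.4] [  0.3  -2.6 -34.4] [7.9 1.  0. ] [0.3  0.49 2.04 0.06 0.75 0.14] 0.0
12 [447.4 165.3  55.6] [  0.3  -2.1 -51.6] [11.9  1.5 -0. ] [0.29 0.49 1.98 0.08 0.87 0.12] 0.0
0 [0.29 0.49 1.98 0.08 0.87 0.12] 0.0
60 [0.29 0.4  1.94 0.07 1.   0.13] 0.0
120 [0.29 0.33 1.88 0.07 1.13 0.15] 0.0
160 [0.29 0.29 1.83 0.07 1.22 0.15] 0.0
```

>>> carry_out(series=[[[0,-0.025,-0.04,0,0,5,0.03],[0.005,-0.055,-0.04,-2,2,13,0.03],[0.015,-0.09,-0.02,-5,4,22,0.03],[0.025,-0.13,0.01,-8,7,32,0.03],[0.035,-0.17,0.04,-11,10,42,0.03],[0.045,-0.205,0.065,-13,12,52,0.03],[0.055,-0.24,0.09,-16,14,62,0.03],[0.065,-0.275,0.115,-18,16.5,72,0.03]]])

```text
clock: 21.1
eef_pos: [456.6, 201.9, 147.8]
orientation: [-3.094, 0.023, 1.855]
contact_force: [0.4, 0.6, -0.3]
width: 0.353
```

```bash
python3 tin.py
```

```text
21.1 [456.6 201.9 147.8] 0.3531080093834263 [ 0.4  0.6 -0.3]
-1 -80 [449.5 165.3  84. ] (array([-0.0317, -0.0139,  0.0653]), array([-2.62,  1.58, 10.23])) [ 0.33  0.36  2.09 -0.    0.69  0.22] 0.0
-1 -40 [449.5 165.3  44. ] (array([-0.0308, -0.012 ,  0.1053]), array([-2.62,  1.58, 10.23])) [ 0.33  0.43  2.12 -0.    0.59  0.22] 0.0
-1 0 [449.5 165.3   4. ] (array([-0.0298, -0.0101,  0.1452]), array([-2.62,  1.58, 10.23])) [ 0.33  0.5   2.14 -0.    0.5   0.22] 0.0
```

>>> carry_out(series=[[[-0.006,-0.003,0.015,-1,0.5,4,0.03],[-0.012,-0.006,0.03,-2,1,7,0.03],[-0.016,-0.008,0.045,-2.5,1.5,9,0.03],[-0.016,-0.008,0.055,-2.5,1.5,9,0.03],[-0.016,-0.008,0.055,-2.5,1.5,9,0.03]]])

```text
clock: 21.72
eef_pos: [452.1, 184.2, 93.8]
orientation: [-3.138, 0.002, 1.704]
contact_force: [0.1, -0.1, 0.3]
width: 0.355
```

```bash
python3 tin.py; python3 look.py c1; python3 -c "
from h import *
c=dict(np.load('last_top.npz'));save(c,'t12.png')"
```

```text
21.725 [452.1 184.2  93.8] 0.35478539267738934 [ 0.1 -0.1  0.3]
-1 -80 [449.5 165.3  84. ] (array([-0.0183, -0.0051,  0.0098]), array([-0.22,  0.12,  1.61])) [ 0.33  0.36  2.09 -0.    0.69  0.22] 0.0
-1 -40 [449.5 165.3  44. ] (array([-0.0183, -0.0049,  0.0498]), array([-0.22,  0.12,  1.61])) [ 0.33  0.43  2.12 -0.    0.59  0.22] 0.0
-1 0 [449.5 165.3   4. ] (array([-0.0182, -0.0048,  0.0898]), array([-0.22,  0.12,  1.61])) [ 0.33  0.5   2.14 -0.    0.5   0.22] 0.0
21.725 [452.1 184.2  93.8] 0.35478539267738934 [ 0.1 -0.1  0.3]
side -90 241 x -11.0 19.0 y -51.0 53.0
side -82 386 x -11.0 17.0 y -48.0 51.0
side -74 212 x -7.0 16.0 y -45.0 47.0
side -66 72 x -9.0 14.0 y -32.0 31.0
side -58 62 x -7.0 11.0 y -26.0 30.0
side -50 56 x -1.0 13.0 y -27.0 29.0
side -42 53 x -9.0 13.0 y -26.0 29.0
side -34 18 x -7.0 12.0 y -25.0 26.0
side -26 3 x -2.0 6.0 y -13.0 -13.0
```

View pics/c1_side.png

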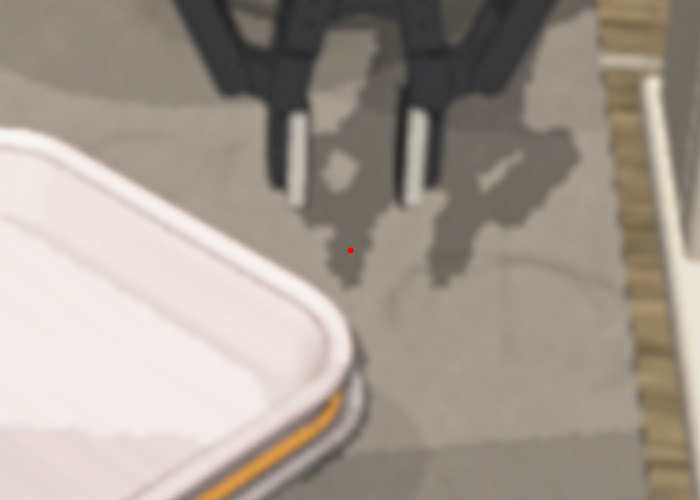

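View pics/t12.png

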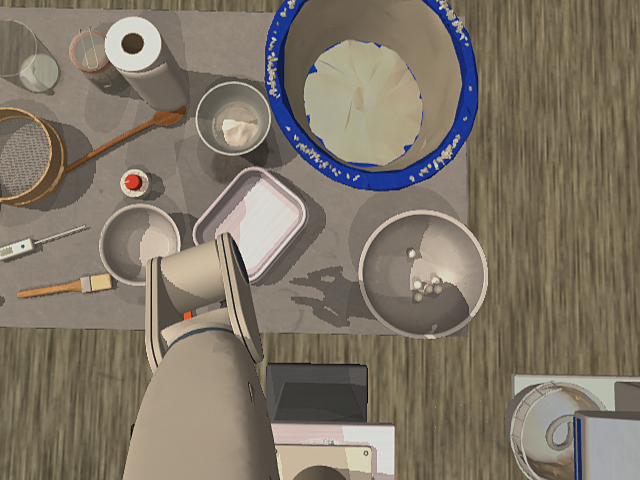

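```bash
python3 -c "
from h import *
p=np.array([452.1,184.2,93.8]);M=Rs()
c=dict(np.load('last_side.npz'));P=pts(c);Q=(P-p)@M
m=(np.abs(Q[...,0])<16)&(np.abs(Q[...,1])<32)&(Q[...,2]>-60)&(Q[...,2]<12)
v,u=np.nonzero(m)
for vv in range(v.min(),v.max()+1):
    k=v==vv
    if k.sum(): 
        q=Q[vv,u[k]]; L=q[q[:,1]<0];Rr=q[q[:,1]>=0]
        print(vv,'z',q[:,2].mean().round(1),'x',q[:,0].min().round(),q[:,0].max().round(),'neg',(L[:,1].min().round(),L[:,1].max().round()) if len(L) else '', 'pos',(Rr[:,1].min().round(),Rr[:,1].max().round()) if len(Rr) else '')
"
```

```text
255 z -59.7 x -9.0 -9.0 neg (np.float64(-14.0), np.float64(-14.0)) pos 
256 z -59.6 x -8.0 -6.0 neg (np.float64(-14.0), np.float64(-13.0)) pos 
257 z -57.9 x -7.0 -7.0 neg (np.float64(-13.0), np.float64(-13.0)) pos 
258 z -58.2 x -7.0 -2.0 neg (np.float64(-15.0), np.float64(-13.0)) pos 
259 z -55.9 x -5.0 -5.0 neg (np.float64(-13.0), np.float64(-13.0)) pos 
260 z -57.2 x -4.0 2.0 neg (np.float64(-13.0), np.float64(-13.0)) pos (np.float64(18.0), np.float64(18.0))
261 z -56.5 x -5.0 6.0 neg (np.float64(-13.0), np.float64(-13.0)) pos 
262 z -57.8 x -5.0 8.0 neg (np.float64(-25.0), np.float64(-13.0)) pos (np.float64(18.0), np.float64(31.0))
263 z -57.5 x -2.0 11.0 neg (np.float64(-25.0), np.float64(-13.0)) pos (np.float64(20.0), np.float64(31.0))
264 z -57.0 x -2.0 13.0 neg (np.float64(-26.0), np.float64(-13.0)) pos (np.float64(17.0), np.float64(30.0))
265 z -55.5 x -1.0 14.0 neg (np.float64(-26.0), np.float64(-13.0)) pos (np.float64(17.0), np.float64(31.0))
266 z -54.2 x -0.0 12.0 neg (np.float64(-26.0), np.float64(-13.0)) pos (np.float64(17.0), np.float64(31.0))
267 z -52.2 x -10.0 14.
[... 1325 characters left out ...]
float64(-13.0)) pos (np.float64(18.0), np.float64(29.0))
280 z -32.6 x -2.0 13.0 neg (np.float64(-25.0), np.float64(-13.0)) pos (np.float64(18.0), np.float64(29.0))
281 z -31.1 x -2.0 13.0 neg (np.float64(-24.0), np.float64(-13.0)) pos (np.float64(18.0), np.float64(28.0))
282 z -30.5 x 4.0 13.0 neg (np.float64(-19.0), np.float64(-13.0)) pos (np.float64(18.0), np.float64(23.0))
283 z -28.9 x 4.0 13.0 neg (np.float64(-19.0), np.float64(-13.0)) pos (np.float64(18.0), np.float64(23.0))
284 z -27.5 x 5.0 13.0 neg (np.float64(-19.0), np.float64(-13.0)) pos (np.float64(17.0), np.float64(24.0))
285 z -26.3 x 7.0 13.0 neg (np.float64(-19.0), np.float64(-13.0)) pos (np.float64(17.0), np.float64(24.0))
```

>>> carry_out(series=[[[-0.008,-0.002,0.01,0,0,0.8,0.03],[-0.018,-0.005,0.02,-0.2,0.1,1.6,0.03],[-0.018,-0.005,0.035,-0.2,0.1,1.6,0.03],[-0.018,-0.005,0.05,-0.2,0.1,1.6,0.03],[-0.018,-0.005,0.05,-0.2,0.1,1.6,0.03]]])

```text
clock: 22.45
eef_pos: [449.3, 165.6, 43.2]
orientation: [-3.141, 0.0, 1.675]
contact_force: [-0.7, -0.2, 0.0]
width: 0.348
```

```bash
python3 tin.py; python3 look.py c2|head -1; python3 -c "
from h import *
s=read_state();M=Rs()
c=dict(np.load('last_side.npz'));P=pts(c);Q=(P-s['eef_pos'])@M
m=(np.abs(Q[...,0])<16)&(np.abs(Q[...,1])<32)&(Q[...,2]>-35)&(Q[...,2]<-24)
print('pads y',np.percentile(Q[m][:,1],[2,30,48,52,70,98]).round(1))
Z=P[...,2];m=(np.hypot(P[...,0]-571,P[...,1]-162)<150)&(Z>37)&(Z<47)&(P[...,0]<500);q=P[m]
i=q[:,0].argsort()[:15];print('near corner side',q[i].mean(0),q[:,0].min())
"
```

```text
22.45 [449.3 165.6  43.2] 0.3480116266195033 [-0.7 -0.2  0. ]
-1 -80 [449.5 165.3  84. ] (array([-0.0004,  0.0001, -0.0408]), array([-0.04,  0.02, -0.01])) [ 0.33  0.36  2.09 -0.    0.69  0.22] 0.0
-1 -40 [449.5 165.3  44. ] (array([-0.0003,  0.0001, -0.0008]), array([-0.04,  0.02, -0.01])) [ 0.33  0.43  2.12 -0.    0.59  0.22] 0.0
-1 0 [449.5 165.3   4. ] (array([-0.0003,  0.0002,  0.0392]), array([-0.04,  0.02, -0.01])) [ 0.33  0.5   2.14 -0.    0.5   0.22] 0.0
22.45 [449.3 165.6  43.2] 0.3480116266195033 [-0.7 -0.2  0. ]
pads y [-25.9 -17.3 -14.1  -9.2  19.7  28.1]
near corner side [451.93669744 170.73105333  41.41396202] 450.9582042012643
```

View pics/c2_side.png

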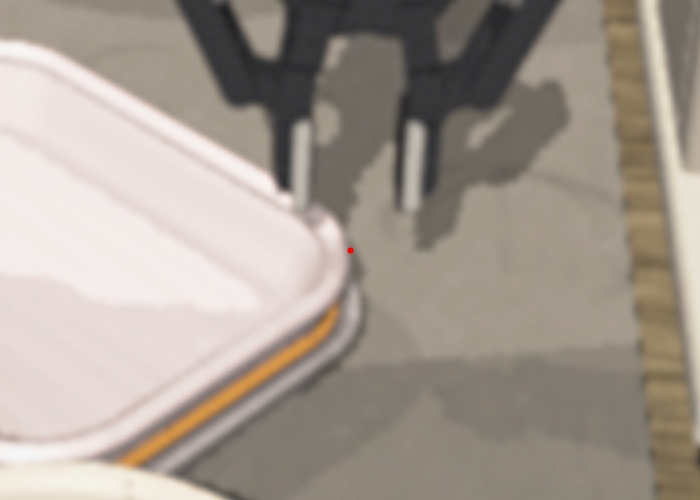

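>>> carry_out(series=[[[0,0.002,0.009,0,0,0,0.03],[0,0.002,0.018,0,0,0,0.03],[0,0.002,0.027,0,0,0,0.03],[0,0.002,0.035,0,0,0,0.03],[0,0.002,0.035,0,0,0,0.03]]])

```text
clock: 23.18
eef_pos: [451.8, 166.0, 9.0]
orientation: [3.141, -0.0, 1.675]
contact_force: [0.7, 0.4, -0.4]
width: 0.357
```

```bash
python3 look.py c3|head -1
```

```text
23.175 [451.8 166.    9. ] 0.3566902597518449 [ 0.7  0.4 -0.4]
```

View pics/c3_side.png

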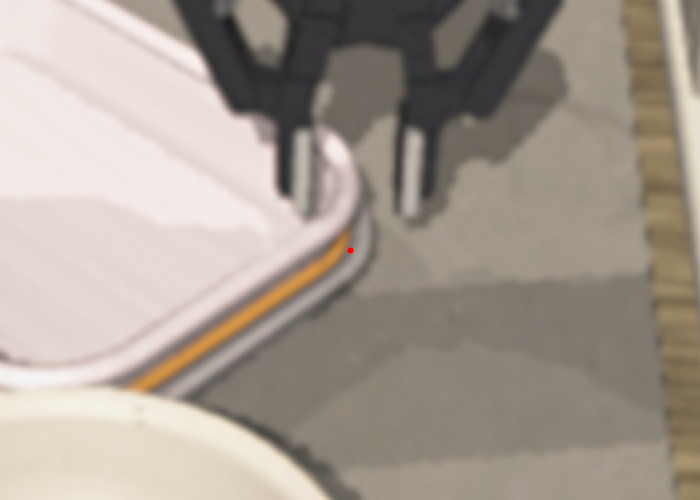

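>>> carry_out(series=[[[0,-0.001,0.002,0,0,0,0.03],[0,-0.001,0.002,0,0,0,0.0],[0,-0.001,0.002,0,0,0,0.0],[0,-0.001,0.002,0,0,0,0.0],[0,-0.001,0.002,0,0,0,0.0],[0,-0.001,0.002,0,0,0,0.0]]], force=90)

```text
clock: 24.02
eef_pos: [452.2, 166.2, 8.1]
orientation: [3.138, -0.001, 1.675]
contact_force: [1.8, -2.1, 4.7]
width: 0.057
```

```bash
python3 look.py c4|head -1; python3 -c "
from h import *
c=dict(np.load('last_top.npz'));save(c,'t13.png')
far=np.array([694,160,40.]); near=np.array([451.5,165.5,40]); d=(far-near);d/=np.linalg.norm(d); ax=np.cross([0,0,1],d)
M0=Rs();p0=read_state()['eef_pos']
for a in(2,4,6,8,10):
    Rr=R.from_rotvec(np.radians(a)*ax).as_matrix(); p=far+Rr@(p0-far)
    print(a,(M0.T@(p-p0)).round(1),np.degrees(R.from_matrix(M0.T@Rr@M0).as_rotvec()).round(1))
"
```

```text
24.025 [452.2 166.2   8.1] 0.056521688353573886 [ 1.8 -2.1  4.7]
2 [ 0.1 -0.9 -8.5] [2.  0.3 0. ]
4 [  0.2  -1.6 -17. ] [4.  0.5 0. ]
6 [  0.3  -1.9 -25.5] [6.  0.8 0. ]
8 [  0.3  -1.9 -34. ] [7.9 1.  0. ]
10 [  0.3  -1.7 -42.5] [9.9 1.3 0. ]
```

View pics/c4_side.png

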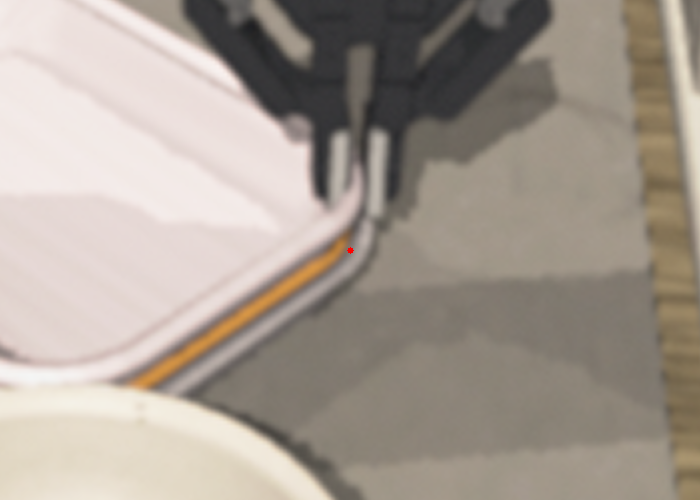

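>>> carry_out(series=[[[0,-0.0005,-0.004,1,0.1,0,0],[0,-0.001,-0.0085,2,0.3,0,0],[0,-0.0013,-0.013,3,0.4,0,0],[0,-0.0016,-0.017,4,0.5,0,0],[0,-0.0016,-0.017,4,0.5,0,0]]])

```text
clock: 24.75
eef_pos: [449.4, 165.8, 24.9]
orientation: [-3.073, -0.009, 1.675]
contact_force: [0.7, -0.2, 1.3]
width: 0.053
```

```bash
python3 look.py c5|head -1
```

```text
24.75 [449.4 165.8  24.9] 0.05308803828363478 [ 0.7 -0.2  1.3]
```

View pics/c5_side.png

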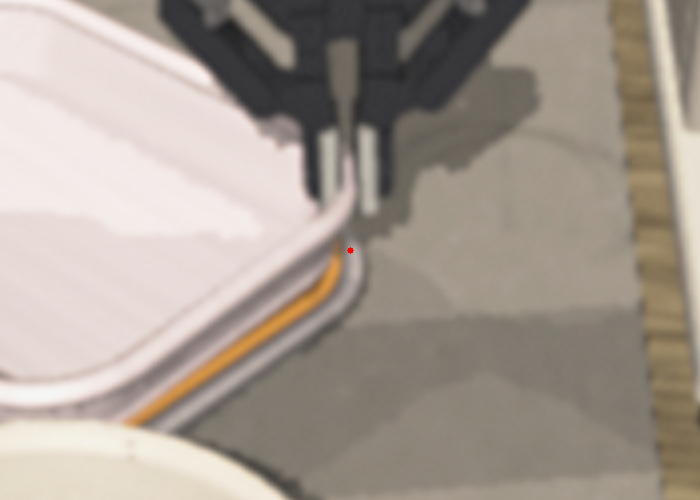

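>>> carry_out(series=[[[0,-0.0004,-0.0045,1,0.1,0,0],[0,-0.0007,-0.0085,2,0.2,0,0],[0,-0.001,-0.013,3,0.3,0,0],[0,-0.0014,-0.017,4,0.5,0,0],[0,-0.0017,-0.021,5,0.6,0,0],[0,-0.0019,-0.0255,6,0.7,0,0],[0,-0.0019,-0.0255,6,0.7,0,0]]])

```text
clock: 25.72
eef_pos: [449.7, 165.6, 50.5]
orientation: [-2.969, -0.021, 1.673]
contact_force: [0.3, -0.2, 1.4]
width: 0.057
```

```bash
python3 look.py c6|head -1; python3 -c "
from h import *
for n in('top','side'):
    c=dict(np.load('last_%s.npz'%n));save(c,'full6%s.png'%n);P=pts(c)
    for nm,xy in(('near',(451,168)),('far',(692,160)),('left',(544,280)),('right',(600,45))):
        m=(np.hypot(P[...,0]-xy[0],P[...,1]-xy[1])<14)&(c['img'].min(-1)>110)&(P[...,2]>26)&(P[...,2]<110)
        if m.sum()>3: print(n,nm,m.sum(),np.percentile(P[m][:,2],[20,50,90]).round(1))
"
```

```text
25.725 [449.7 165.6  50.5] 0.056881370778788146 [ 0.3 -0.2  1.4]
top far 40 [38.5 40.6 43.3]
top right 61 [39.1 56.7 62.5]
side near 186 [ 83.2  87.5 104.8]
side far 95 [31.3 39.  40.4]
side left 344 [42.8 56.8 67.6]
side right 274 [35.  45.1 58. ]
```

View pics/full6side.png

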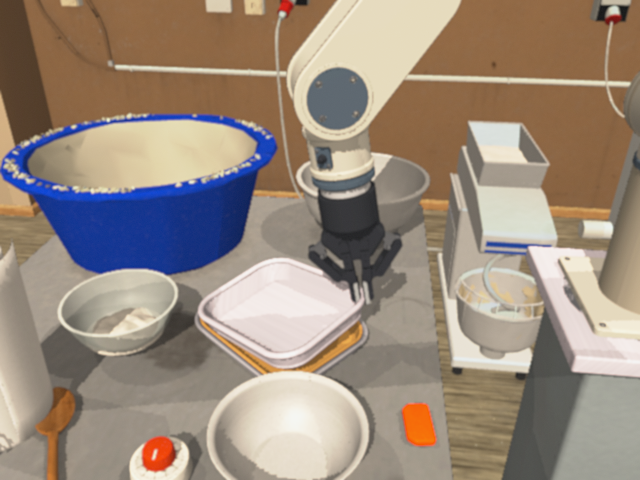

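View pics/full6top.png

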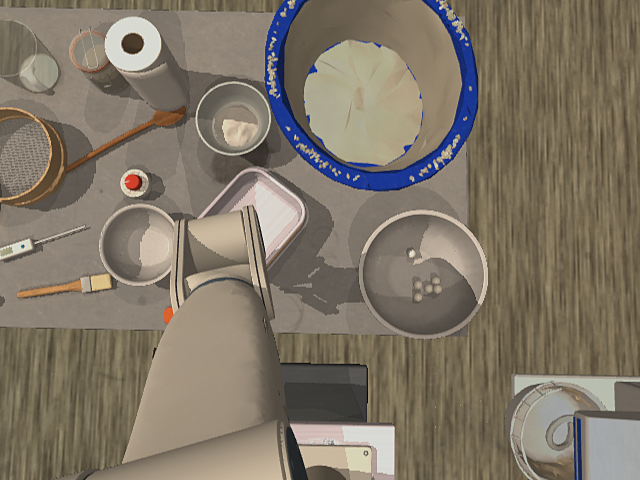

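>>> carry_out(series=[[[0,-0.0007,-0.004,0,0,0,0],[0,-0.0014,-0.008,0,0,0,0],[0,-0.0024,-0.014,0,0,0,0],[0,-0.0038,-0.022,0,0,0,0],[0,-0.0062,-0.035,0,0,0,0],[0,-0.0086,-0.049,0,0,0,0],[0,-0.0114,-0.065,0,0,0,0],[0,-0.0114,-0.065,0,0,0,0]]])

```text
clock: 26.82
eef_pos: [450.8, 164.5, 117.9]
orientation: [-2.972, -0.022, 1.674]
contact_force: [-0.3, 0.6, -1.3]
width: 0.058
```

```bash
python3 look.py c7|head -1; python3 -c "
from h import *
c=dict(np.load('last_side.npz'));save(c,'full7side.png')"
```

```text
26.825 [450.8 164.5 117.9] 0.05826669000392863 [-0.3  0.6 -1.3]
```

View pics/full7side.png

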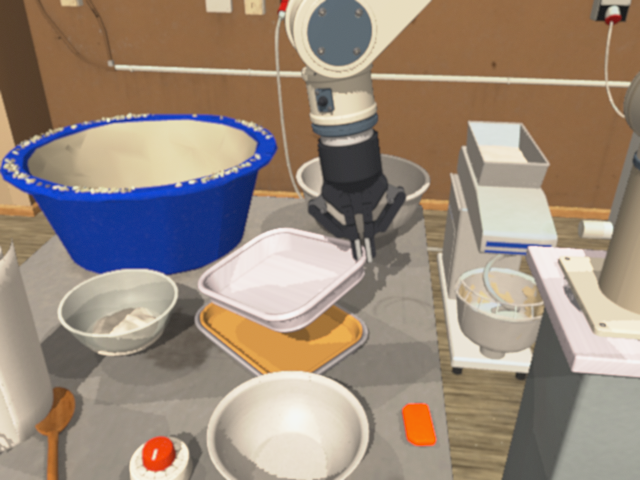

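The tin is free; the case and lower tin stayed in place. Now I raise it further and level it.

>>> carry_out(series=[[[0,-0.003,-0.016,0,0,0,0],[0,-0.006,-0.035,-1,0,0,0],[0,-0.01,-0.055,-3,0,0,0],[0,-0.013,-0.075,-5,0,0,0],[0,-0.017,-0.095,-7,0,0,0],[0,-0.019,-0.108,-8,0,0,0],[0,-0.019,-0.11,-8,0,0,0],[0,-0.019,-0.11,-8,0,0,0]]])

```text
clock: 27.92
eef_pos: [450.0, 161.8, 227.6]
orientation: [-3.108, -0.021, 1.674]
contact_force: [1.1, 0.3, -0.6]
width: 0.053
```

>>> carry_out(series=[[[0,0,0,0,0,0,0],[0,0,0,0,0,0,0],[0,0,0,0,0,0,0],[0,0,0,0,0,0,0]]])

```text
clock: 28.42
eef_pos: [450.1, 161.9, 227.7]
orientation: [-3.108, -0.021, 1.674]
contact_force: [0.0, 0.1, -0.6]
width: 0.052
```

```bash
python3 look.py c8|head -1; python3 -c "
from h import *
s=read_state();print(np.abs(s['qvel']).max())
for n in('top','side'):
    c=dict(np.load('last_%s.npz'%n));save(c,'full8%s.png'%n);P=pts(c);Z=P[...,2]
    m=(P[...,0]>430)&(P[...,0]<740)&(P[...,1]>20)&(P[...,1]<300)&(Z>120)&(Z<260)&(c['img'].min(-1)>130)
    q=P[m]
    if len(q): print(n,len(q),q.min(0).round(),q.max(0).round()); 
    for nm,k in(('far',q[:,0].argmax()),('left',q[:,1].argmax()),('right',q[:,1].argmin())): print(nm,q[k].round())
    m=(np.hypot(P[...,0]-572,P[...,1]-162)<160)&(Z>15)&(Z<32); 
    if n=='side':
        k=P[m]; print('lower',cv2.minAreaRect(k[:,:2].astype(np.float32)))
c=dict(np.load('last_top.npz'));P=pts(c)
m=(np.hypot(P[...,0]-522,P[...,1]-388)<92)&(P[...,2]>50)&(P[...,2]<80);q=P[m];print('bowl',np.linalg.lstsq(np.c_[q[:,:2]-[522,388],np.ones(len(q))],q[:,2],rcond=None)[0].round(4))
g=cv2.resize(c['img'][200:345,350:495,::-1],None,fx=4,fy=4);cv2.imwrite('pics/beans.png',g)
"
```

```text
28.425 [450.1 161.9 227.7] 0.05190940604321759 [ 0.   0.1 -0.6]
0.002219691414015566
top 6303 [488.  20. 192.] [739. 281. 259.]
far [739.  78. 195.]
left [548. 281. 245.]
right [680.  20. 196.]
side 10771 [442.  24. 190.] [739. 281. 260.]
far [739.  80. 197.]
left [552. 281. 246.]
right [705.  24. 190.]
lower ((571.7010498046875, 173.94866943359375), (202.00143432617188, 252.3478546142578), 50.50503921508789)
bowl [ 8.00000e-04 -1.06000e-02  5.91035e+01]
```

View pics/full8side.png

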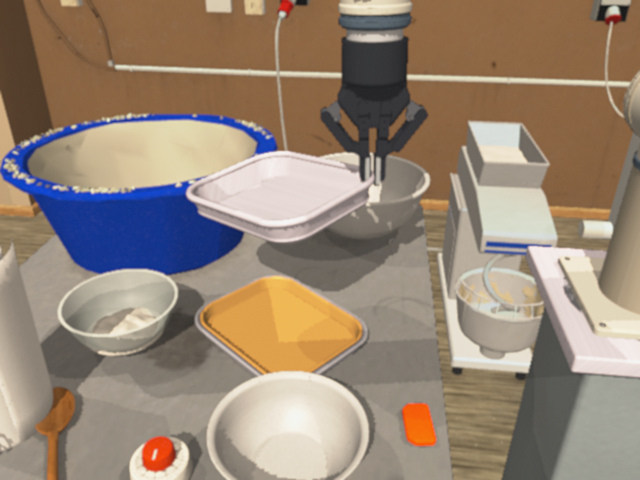

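View pics/beans.png

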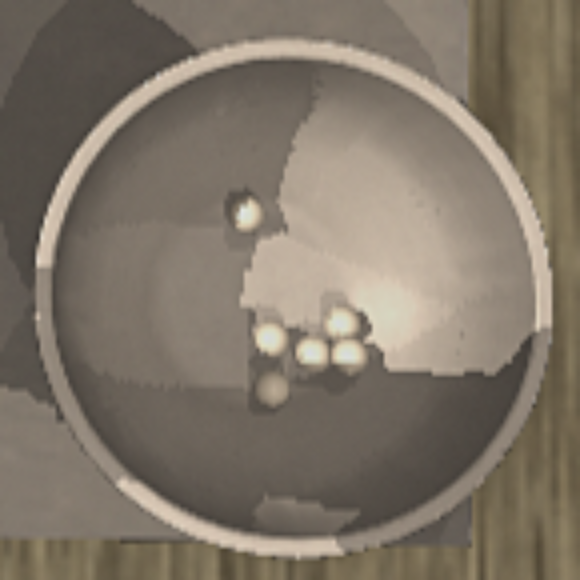

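```bash
python3 -c "
from rig import sign_off,read_state
print(read_state()['width']);print(sign_off())"
```

```text
0.04886812279198589
the job is handed in; nothing more can be done
None
```

I poured the beans into the mixing bowl, stood the emptied small bowl on the table, and peeled the upper tin off corner first. I handed the job in at about 28.5 s of the 67 s allowed, and no verdict was reported.

- **Beans:** I tipped the small bowl about 92° above the mixing bowl. The last picture shows all six beans in it.
- **Small bowl:** It stands upright, let go, at about (522, 388) mm, with about 0.6° of tilt in the depth readings.
- **Peel:** I pinched the upper tin at the corner nearest the robot and turned it about 10° around the opposite corner. The near corner was then at about 85 mm and the far one still at about 40 mm; after that I lifted it clear.
- **Upper tin:** It is held roughly level with its rim at about 245 mm (200 mm at the least, if the wide mask is taken in). The arm is still, the jaws are closed on the rim with the grip set to 90 N, and the tin touches nothing else.
- **Lower tin and case:** They look unmoved in the pictures.

**What failed or disagreed:**
- My first pinch on the small bowl was too shallow. The rim slipped and the bowl tilted about 19° inside the tin, so I set it down and gripped deeper, with no beans lost. The cause was that the fingertips showed about 26 mm behind the reported tool point, and I corrected for this afterwards.
- On the way to the bowl's resting place, one row went along the wrong tool axis. I corrected it without touching anything.
- The last lower-tin fit came out about 11 mm off the upper tin's earlier centre in y and oversized. I put that down to a loose mask and did not refit it; it is well inside the 40 mm limit.

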